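# Fit the sleeve and lock a spring-loaded stand leg at its length mark

## Task

Take the sleeve, the round part with a hole right through, from the parts tray and seat it fully over the upright stud on the cross foot of the stand's leg. Then draw the spring-loaded leg out by its cross foot until the foot's pointer lines up with the length index, and keep holding it there while you push the cam lever fully closed (one hand can do both by sliding its grip along the long arm of the foot, the fingers pushing the lever ahead of them). Finish while still holding the foot at the mark with the lever shut, as the clamp screw is tightened later and the leg would spring back, and leave the other parts, the tape and the carton where they are.

Things in the scene. Friction and masses are not known exactly. Their poses are not given: they have to be found in the camera images.
- stand: Fixed bench cradle with dark outer tube (36 mm across, axis 42 mm above table) running from the origin to its +x, 270 mm. Origin: on the table under the tube's open end, where a black collar (48 mm across, x -8 to 34 mm, top 66 mm high) sits; z up. The leg comes out towards its -x. A 6 mm thick rule lies at its y -110 to -160, x -160 to 40 mm. Leg and index axes are parallel to its axes.
- leg: Sliding leg with T-shaped cross foot. Origin: centre of the foot bar where the 26 mm inner tube (to +x) joins it, 42 mm above table. Steel bar 18 mm wide in x, 20 mm tall, y -75 to +215 mm, rubber cap to 225; 32 mm free below. Moves only in x: stand x -60 mm (in, start) to -160 (out). A spring pulls it in (+x), 4 N in to 6 N out, lever closed or not: let go, it slides back.
- foot_grip (a point): Point on the centreline of the foot's long bare arm, at leg y = +180 mm, 42 mm above the table, just outside the reach of the open lever. Take the bar here from above with the fingers on its two x sides; the grip can then be slid along the bar in y. A grip of 10 to 20 N is ample.
- stud_seat (a point): Where the sleeve's underside centre must come to rest: centre of the round seat (36 mm disc, 4 mm thick) on top of the short arm of the foot, at leg y = -55 mm, 56 mm above the table. The upright steel stud, 16 mm across, rises 30 mm from here.
- pointer (a point): Tip of the thin upright pointer blade (2 mm thick) at the short end of the foot, leg x = 0, y = -89 mm, 42 mm above the table. It moves with the leg.
- mark: Length index fixed on the rule: metal block with a thin (3 mm) steel blade pointing to stand +y at the foot's pointer, 42 mm above the table. Origin: at the rule's top (6 mm) below the blade's tip, 11 mm in y from the track of the pointer; x = 0 is the blade's middle. The leg is at the mark when pointer and blade have the same stand x; that is 20 to 55 mm further out (-x) than at the start.
- lever (a joint): Cam lever angle, rad: 0 closed (parallel to the leg, pointing to stand -x), growing as its tip swings to +y; stops at 0 and 0.6, starts 0.4 to 0.55. Vertical hinge at stand (0, 32 mm). Friction 0.2 N m; stays where left. Fingers on the foot's long arm, outside the lever, sliding to -y push it shut; closed, its outer face is at stand y = 37 mm.
- lever_tip (a point): Free end of the cam lever, a straight grey bar 185 mm long from the hinge, 10 mm thick, 14 mm tall, lying 69 to 83 mm above the table, so it passes over and beyond the foot bar (top 52 mm). The point is on the bar's centreline, 76 mm above the table.
- tray: Fixed grey parts tray 256 x 92 x 16 mm, long along its own x, floor and walls 4 mm thick (floor top 4 mm, rim 16 mm above the table), split by two walls into three compartments, about 80 mm long, one part standing in each. Origin: centre of its underside on the table.
- sleeve: White plastic sleeve to be fitted: round, 36 mm outside, 36 mm tall, with a 23 mm hole right through, about 30 g; stands upright in one of the compartments, its upper 24 mm above the tray's rim. Origin: centre of its underside, z up.
- plug: Solid white plastic plug, round, 36 mm across and 36 mm tall, no hole, in another compartment. Leave it. Origin: centre of its underside.
- block: Solid square white plastic block 34 x 34 x 36 mm tall, in another compartment. Leave it. Origin: centre of its underside.
- tape: Cardboard-coloured ring of packing tape, 100 mm across, 48 mm tall, lying on the table. Leave it. Origin: centre of its underside.
- carton: Closed cardboard carton 160 x 200 x 90 mm on the table. Leave it. Origin: centre of its underside.
There are look-alikes about, which are no part of the job. Leave any brown or green look-alike of the sleeve alone.

How it is judged:
By the outcome, as a careful person would: the job done as asked, in the order asked, and still so for the second after the job is handed in, while the arm keeps its last pose, push and grip.
It also fails if it takes over 51 s, if anything falls off the work surface, if the arm or the gripper's body presses on something with over 40 N, if the wrist force passes 120 N, or if a joint passes its speed limit or range.

## Robot

A 6-joint arm with a two-finger parallel gripper is mounted at the origin on the work surface. World frame = base frame: x ahead of the robot, y to its left, z up, the work surface at z = 0. Lengths are in m, angles in rad, forces in N, time in s.
With the tool pointing down it reaches from about 0.325 to 0.875 m from the base axis. Payload 4.4 kg.
Tool frame: the origin (TCP) lies at the very end of the fingers, on their centre line; the grasp point (between the pads) lies 19 mm behind it; z points along the fingers, y is the direction in which the jaws open and shut (so a half turn about z gives the same grasp; the last joint's range is limited). The gripper opens to 85 mm and grips with 20 to 120 N. Pads are 22 mm wide; open, the fingers measure 114 mm over their backs; the gripper's body (76 mm by 85 mm) begins 54 mm behind the grasp point. The pads swing forward as they close: fully open they stand 13 mm farther back than shut.
Start: joints at [-1.28, 0.207, 1.542, -0, 1.393, -0.15], TCP at [0.245, -0.52, 0.231] pointing down, gripper open.
Joint ranges: [-2.73, 2.73], [-0.86, 2.22], [0.23, 2.46], [-1.11, 4.25], [0.08, 2.63], [-2.82, 2.82]. Speed limits (rad/s): [2.79, 2.79, 3.14, 3.14, 3.14, 3.14].

## Interface

Orientations are given as a unit quaternion [w, x, y, z].
In Python, from bench import env gives the robot as it stands.
- The arm moves only by the shell command python3 -m jog 'ROWS'. ROWS is a JSON object of lists of equal length, an entry for each row: "delta_rot": the turn, a rotation vector about the tool's x, y, z in degrees, a list of three; "translation": the shift along the tool's x, y, z in mm, a list of three; "hand": the opening, from 0 (shut) to 1 (fully open). In form: {"delta_rot": [[wx, wy, wz], ...], "translation": [[dx, dy, dz], ...], "hand": [hand, ...]}. A call has 1 to 5 rows; each row shifts and turns the commanded pose from where the row before left it, along the tool's axes as they then stand; what a row does not reach is not made up. A row lasts 1/10 s, in which the tool goes at most 50 mm and 8.59 degrees, less where a joint would pass 70% of its speed; a pose out of reach is approached as far as the arm can. A call with a gripper value outside its range is refused whole. The fingers move at their own pace and stop on an object; the grip force is fixed at half the most. Time passes only in rows, so rows that do not move let the fingers close. It gives the time, the measured TCP pose, the force and the opening at its end, in the units of the state.
- env.get_obs(): the state, without advancing time (a new reading comes with each control period).
- env.grab_frame(name): name is "scene" or "top"; returns a dict with "image" (480x640x3 uint8, red, green, blue), "K" (3x3 intrinsics, pixels), "rvec" (rotation vector, rad) and "tvec" (3), from world to camera coordinates, as OpenCV has them. Camera axes: x right, y down, z forward; pixel columns grow to the right and rows downward; lengths in m; the calibration is good to about 2 mm. A picture is of the moment at which its call begins. There is no depth.
- env.finish_job(): hands the job in, once; it reports no verdict.
The state is a dict: "time_s": time; "joint_pos": joint angles; "dq": joint speeds; "joint_efforts": joint torques, N m; "tcp_pos": TCP position; "tcp_rot": TCP orientation; "wrist_force": force on the tool from outside, world axes, zero at the start; "wrist_torque": the same for the moment, N m; "opening": finger opening in m.
Only numpy, scipy, OpenCV 4.12 (cv2) and the standard library are available. Lean on these libraries where they do the work, as an engineer would, in place of code of your own. Each camera call takes 0.05 s, during which the arm holds its last target.

## Working session

There is one attempt and no reset: what is moved stays moved. The work goes in short steps, Python scripts to look and compute and a shell command to move; the robot and the scene stay as the last step left them, time stands still between calls to the robot, and variables do not carry over. Pictures are saved under pics/ and viewed, and the job is handed in when it is done.

```bash
ls; mkdir -p pics
python3 - <<'E'
from bench import env
import cv2,pickle
for n in("scene","top"):
    f=env.grab_frame(n); cv2.imwrite(f"pics/{n}0.png",f["image"][:,:,::-1]); pickle.dump(f,open(f"{n}0.pkl","wb")); print(n,f["K"],f["rvec"],f["tvec"])
print(env.get_obs())
E
```

```text
pics
scene [[433.7303208    0.         317.16085128]
 [  0.         433.7303208  238.48828893]
 [  0.           0.           1.        ]] [ 0.89490868  2.72425626 -0.77433794] [ 0.51509182 -0.20835238  1.19645306]
top [[490.70022665   0.         326.84036458]
 [  0.         490.70022665 244.89505965]
 [  0.           0.           1.        ]] [ 2.19713447 -2.14206806  0.09393288] [-0.08134416  0.57442623  1.41233471]
{'time_s': 0.1, 'joint_pos': array([-1.28048945e+00,  2.07358274e-01,  1.54288821e+00, -1.79397886e-05,
        1.39348832e+00, -1.50503324e-01]), 'dq': array([-0.00228778, -0.0026423 , -0.00440837,  0.00093146, -0.00024831,
       -0.0008265 ]), 'joint_efforts': array([-5.75048598e-04, -3.84090972e+01, -2.92547572e+01, -2.19013727e-04,
        4.86094505e-03, -7.70644050e-06]), 'tcp_pos': array([ 0.24511206, -0.51934717,  0.23019196]), 'tcp_rot': array([-1.06784331e-03,  9.75808057e-01,  2.18626368e-01, -8.36151345e-05]), 'wrist_force': array([-0.00624846, -1.21709242, -0.69621928]), 'wrist_torque': array([ 0.00424542, -0.06054129,  0.06396173]), 'opening': 0.0854042406755942}
```

View pics/scene0.png

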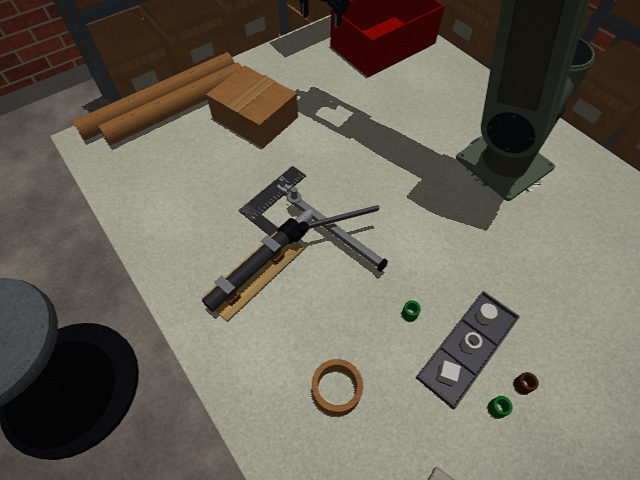

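View pics/top0.png

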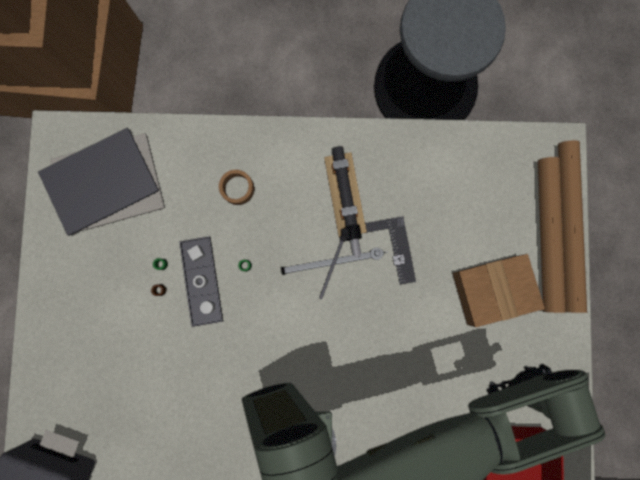

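The sleeve is in the middle tray compartment, at about (199,282) in top and (472,342) in scene. The foot, lever and mark are visible near (350,255), (330,270) and (399,260) in top. I'll enlarge these areas.

Run:
```python
import cv2
t=cv2.imread("pics/top0.png");s=cv2.imread("pics/scene0.png")
cv2.imwrite("pics/tA.png",cv2.resize(t[190:310,270:430],None,fx=5,fy=5,interpolation=cv2.INTER_CUBIC))
cv2.imwrite("pics/sA.png",cv2.resize(s[150:330,200:400],None,fx=4,fy=4,interpolation=cv2.INTER_CUBIC)[:600])
cv2.imwrite("pics/sB.png",cv2.resize(s[285:415,400:560],None,fx=4.5,fy=4.5,interpolation=cv2.INTER_CUBIC))
cv2.imwrite("pics/tB.png",cv2.resize(t[230:330,140:260],None,fx=6,fy=6,interpolation=cv2.INTER_CUBIC))
```

```text
(no output)
```

View pics/tA.png

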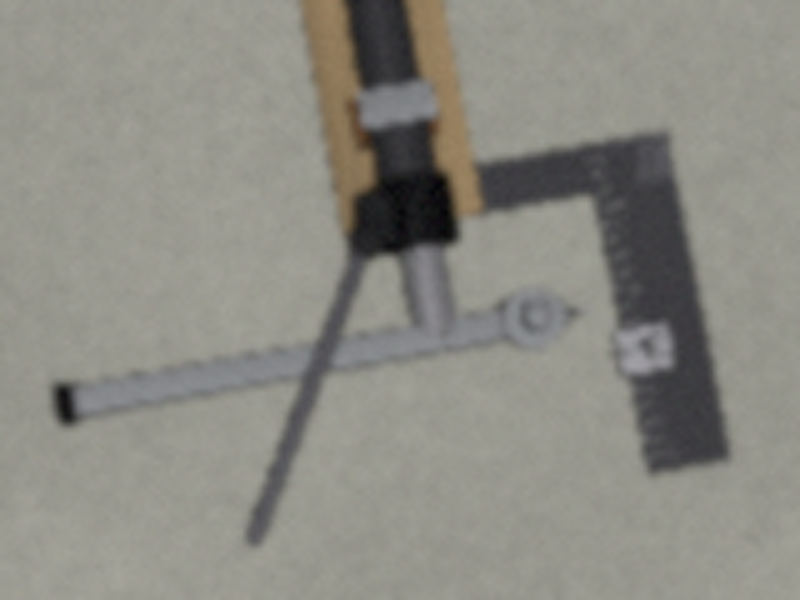

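View pics/sA.png

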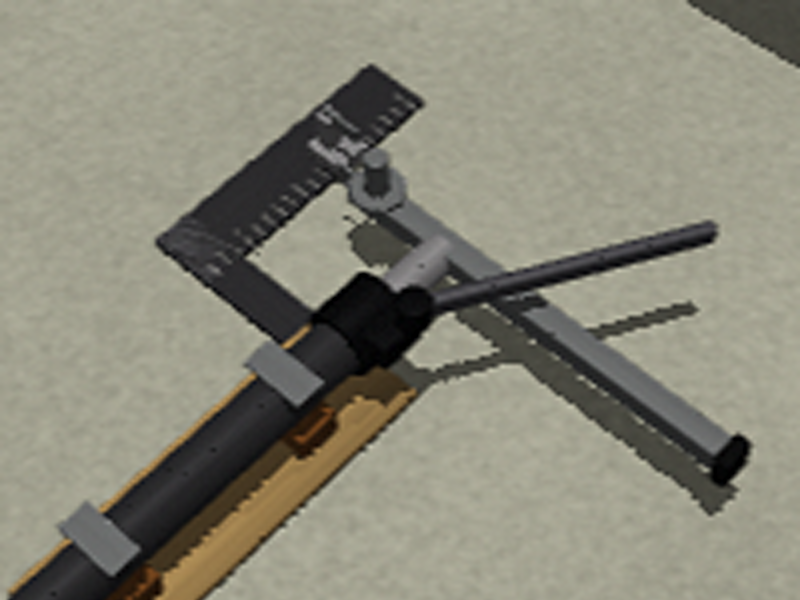

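View pics/sB.png

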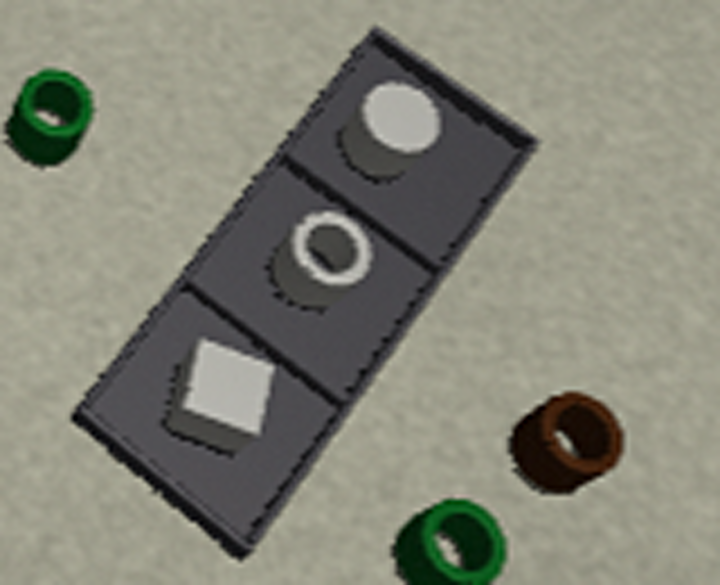

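View pics/tB.png

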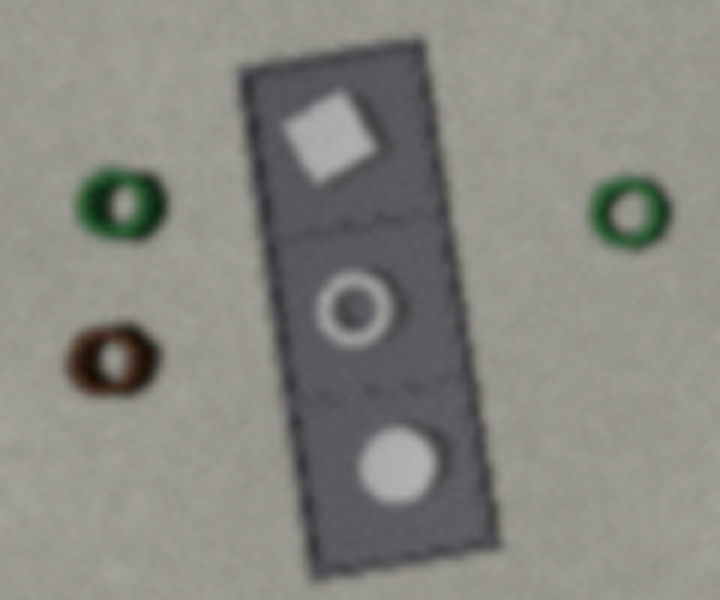

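```bash
cat > h.py <<'E'
import numpy as np,cv2,pickle
from scipy.optimize import least_squares
C={n:{k:np.array(v) for k,v in pickle.load(open(f"{n}0.pkl","rb")).items() if k!="image"} for n in("scene","top")}
def proj(n,P): 
    c=C[n]; return cv2.projectPoints(np.atleast_2d(np.array(P,float)),c["rvec"],c["tvec"],c["K"],None)[0][:,0]
def back(n,uv,z):
    c=C[n];R=cv2.Rodrigues(c["rvec"])[0];o=-R.T@c["tvec"].ravel();d=R.T@np.linalg.inv(c["K"])@[uv[0],uv[1],1];return o+d*(z-o[2])/d[2]
def px(c,f,off): return (np.array(c)+.5)/f-.5+np.array(off)
def tri(uvs):
    r=least_squares(lambda P:np.concatenate([proj(n,P)[0]-uv for n,uv in uvs]),[0.5,0,.05]);return r.x,r.fun
E
python3 - <<'E'
from h import *
tA=lambda c:px(c,5,(270,190)); sA=lambda c:px(c,4,(200,150)); tB=lambda c:px(c,6,(140,230)); sB=lambda c:px(c,4.5,(400,285))
obs=[("top",tA((66,403)),(-60,219,52)),("top",tA((537,314)),(-60,-55,86)),("top",tA((575,312)),(-60,-89,42)),
("top",tA((652,472)),(-160,-110,6)),("top",tA((730,457)),(-160,-160,6)),("top",tA((668,132)),(40,-160,6)),
("scene",sA((375,158)),(-60,-55,86)),("scene",sA((372,66)),(-160,-160,6)),("scene",sA((424,102)),(-160,-110,6)),("scene",sA((158,242)),(40,-160,6))]
T=lambda p,P:[p[0]+np.cos(p[2])*P[0]/1e3-np.sin(p[2])*P[1]/1e3,p[1]+np.sin(p[2])*P[0]/1e3+np.cos(p[2])*P[1]/1e3,P[2]/1e3]
f=lambda p:np.concatenate([proj(n,T(p,P))[0]-uv for n,uv,P in obs])
for th in(0,1.5,3,-1.5):
    r=least_squares(f,[.6,0,th]); print(r.cost,r.x)
    if r.cost<100:p=r.x;res=r.fun
print(res.reshape(-1,2).round(1)); np.save("stand.npy",p)
def inv(P): d=np.array(P[:2])-p[:2];c,s=np.cos(p[2]),np.sin(p[2]);return np.array([c*d[0]+s*d[1],-s*d[0]+c*d[1]])*1e3
print("lever tip",inv(back("top",tA((255,540)),.076)),inv(back("scene",sA((712,228)),.076)))
print("markblock",[ (z,inv(back("top",tA((645,347)),z)),inv(back("scene",sA((340,148)),z))) for z in(.006,.025,.042)])
print("pins: sleeve",tri([("top",tB((354,309))),("scene",sB((332,247)))]),back("top",tB((354,309)),.04),back("scene",sB((332,247)),.04))
print("stud",T(p,(-60,-55,56)),"grip",T(p,(-60,180,42)))
print("traycorners",[back("top",tB(c),.016)for c in((242,68),(423,40),(500,545),(315,578))])
E
```

```text
5.738178100604597 [ 0.60112539 -0.14274224  0.20715918]
5.738178100605273 [ 0.60112539 -0.14274224  0.2071592 ]
5.738178100604459 [ 0.60112539 -0.14274224  0.20715919]
5.738178100604434 [ 0.60112539 -0.14274224  0.20715919]
[[-0.6  0.2]
 [ 0.2 -0.2]
 [ 2.6 -0.7]
 [-0.7  0.2]
 [ 0.3  0.1]
 [-0.5 -0.8]
 [ 1.   0.3]
 [ 0.2 -0.4]
 [ 0.7  0.1]
 [-0.3  0.3]]
lever tip [-156.10138804  124.01755363] [-159.07774876  121.17852828]
markblock [(0.006, array([ -86.53827169, -122.38571935]), array([ -93.12458779, -126.46573711])), (0.025, array([ -87.27794946, -119.54233209]), array([ -83.023802  , -115.03643406])), (0.042, array([ -87.93976642, -116.99824875]), array([ -73.98625681, -104.81021553]))]
pins: sleeve (array([0.46139351, 0.29945912, 0.04165653]), array([ 0.40328032, -0.22511319,  0.30786857,  0.06662206])) [0.46073853 0.30103595 0.04      ] [0.4609717  0.29890155 0.04      ]
stud [np.float64(0.5537206780098435), np.float64(-0.2089071311342154), 0.056] grip [np.float64(0.5053857229064687), np.float64(0.021068372159406573), 0.042]
traycorners [array([0.57823453, 0.36879945, 0.016     ]), array([0.59436723, 0.27998997, 0.016     ]), array([0.34856741, 0.23065825, 0.016     ]), array([0.3303685 , 0.31988391, 0.016     ])]
```

```bash
cat >> h.py <<'E'
from scipy.spatial.transform import Rotation as Ro
def go(target,yaw=None):
    "print tool-frame shift mm and turn needed"
    from bench import env
    o=env.get_obs();q=np.array(o["tcp_rot"]);R=Ro.from_quat(q[[1,2,3,0]])
    print("t",round(o["time_s"],2),"tcp",o["tcp_pos"].round(4),"F",o["wrist_force"].round(1),"open",round(o["opening"],4))
    if target is None: return
    d=R.inv().apply(np.array(target)-o["tcp_pos"])*1e3
    print("shift",d.round(1))
    if yaw is not None:
        Rt=Ro.from_matrix(np.array([[np.cos(yaw),np.sin(yaw),0],[np.sin(yaw),-np.cos(yaw),0],[0,0,-1]]))
        print("turn",(R.inv()*Rt).as_rotvec(degrees=True).round(1)); print("shift after turn",Rt.inv().apply(np.array(target)-o["tcp_pos"]).__mul__(1e3).round(1))
E
python3 - <<'E'
from h import *
tA=lambda c:px(c,5,(270,190)); sA=lambda c:px(c,4,(200,150))
obs=[("top",tA((66,403)),(-60,219,52)),("top",tA((537,314)),(-60,-55,86)),
("top",tA((652,472)),(-160,-110,6)),("top",tA((730,457)),(-160,-160,6)),("top",tA((668,132)),(40,-160,6)),
("scene",sA((375,158)),(-60,-55,86)),("scene",sA((372,66)),(-160,-160,6)),("scene",sA((424,102)),(-160,-110,6)),("scene",sA((158,242)),(40,-160,6))]
T=lambda p,P:[p[0]+np.cos(p[2])*P[0]/1e3-np.sin(p[2])*P[1]/1e3,p[1]+np.sin(p[2])*P[0]/1e3+np.cos(p[2])*P[1]/1e3,P[2]/1e3]
f=lambda p:np.concatenate([proj(n,T(p,P))[0]-uv for n,uv,P in obs])
r=least_squares(f,[.6,-.14,.2]);p=r.x;print(r.cost,p,r.fun.reshape(-1,2).round(1));np.save("stand.npy",p)
print("stud",T(p,(-60,-55,56)),"grip",T(p,(-60,180,42)))
print("yaw",p[2]+np.pi/2)
go([.461,.2995,.15],p[2]+np.pi/2)
E
```

```text
1.5836648925936143 [ 0.60138772 -0.14368156  0.20609029] [[-0.3  0. ]
 [ 0.5 -0.3]
 [-0.4  0.2]
 [ 0.6  0.1]
 [-0.1 -0.9]
 [ 0.7  0.1]
 [ 0.  -0.5]
 [ 0.5 -0.1]
 [-0.6  0.1]]
stud [np.float64(0.5539123122824382), np.float64(-0.2097957477380029), 0.056] grip [np.float64(0.5058232057461161), np.float64(0.02023128943923469), 0.042]
yaw 1.776886613524241
t 0.1 tcp [ 0.2451 -0.5193  0.2302] F [-0.  -1.2 -0.7] open 0.0854
shift [ 544.6 -648.3   81.7]
turn [ -0.1  -0.1 -76.6]
shift after turn [757.3 378.9  80.2]
```

```bash
python3 -m jog '{"delta_rot":[[0,0,-8.5],[0,0,-8.5],[0,0,-8.5],[0,0,-8.5],[0,0,-8.5]],"translation":[[0,0,0],[0,0,0],[0,0,0],[0,0,0],[0,0,0]],"hand":[1,1,1,1,1]}'
python3 -m jog '{"delta_rot":[[0,0,-8.5],[0,0,-8.5],[0,0,-8.5],[0,0,-8.5],[0,0,0]],"translation":[[0,0,0],[0,0,0],[0,0,0],[0,0,0],[0,0,0]],"hand":[1,1,1,1,1]}'
python3 -c "
from h import *
go([.461,.2995,.15],1.777)"
```

```text
time_s: 0.6
tcp_pos: [0.2452, -0.5196, 0.2306]
tcp_rot: [-0.001, 0.829, 0.56, 0.0]
wrist_force: [0.7, -0.2, 0.3]
opening: 0.0855
time_s: 1.1
tcp_pos: [0.2452, -0.5196, 0.2306]
tcp_rot: [-0.001, 0.631, 0.776, 0.0]
wrist_force: [0.1, -0.1, -0.7]
opening: 0.0851
t 1.1 tcp [ 0.2452 -0.5196  0.2306] F [ 0.1 -0.1 -0.7] open 0.0851
shift [758.  378.   81.6]
turn [-0.  -0.1 -0.1]
shift after turn [757.6 378.9  80.6]
```

```bash
for i in 1 2 3; do python3 -m jog '{"delta_rot":[[0,0,0],[0,0,0],[0,0,0],[0,0,0],[0,0,0]],"translation":[[38,19,0],[38,19,0],[38,19,0],[38,19,0],[38,19,0]],"hand":[1,1,1,1,1]}'; done
python3 -m jog '{"delta_rot":[[0,0,0],[0,0,0],[0,0,0],[0,0,0]],"translation":[[38,19,20],[38,19,20],[38,19,20],[36,18,20]],"hand":[0.62,0.62,0.62,0.62]}'
python3 -m jog '{"delta_rot":[[0,0,0]],"translation":[[0,0,0]],"hand":[0.62]}'
python3 -c "
from h import *
go([.461,.2995,.06],1.777)"
```

```text
time_s: 1.6
tcp_pos: [0.2996, -0.3129, 0.231]
tcp_rot: [-0.0, 0.633, 0.774, 0.0]
wrist_force: [0.6, 0.0, 0.7]
opening: 0.0857
time_s: 2.1
tcp_pos: [0.3539, -0.1076, 0.2313]
tcp_rot: [0.0, 0.633, 0.774, 0.0]
wrist_force: [0.5, 0.1, -0.3]
opening: 0.0855
time_s: 2.6
tcp_pos: [0.4082, 0.0979, 0.2313]
tcp_rot: [0.0, 0.632, 0.775, 0.0]
wrist_force: [0.9, -1.1, 0.9]
opening: 0.0853
time_s: 3.0
tcp_pos: [0.4511, 0.2602, 0.1504]
tcp_rot: [0.0, 0.632, 0.775, 0.0]
wrist_force: [0.1, -0.7, 0.4]
opening: 0.0528
time_s: 3.1
tcp_pos: [0.4491, 0.2612, 0.1473]
tcp_rot: [-0.002, 0.63, 0.776, -0.002]
wrist_force: [-0.8, -0.9, -0.7]
opening: 0.0528
t 3.1 tcp [0.4491 0.2612 0.1473] F [-0.8 -0.9 -0.7] open 0.0528
shift [35.1 20.  87.2]
turn [-0.4 -0.   0. ]
shift after turn [35.1 19.5 87.3]
```

```bash
python3 -m jog '{"delta_rot":[[0,0,0],[0,0,0],[0,0,0]],"translation":[[17,10,40],[18,10,40],[0,0,0]],"hand":[0.62,0.62,0.62]}'
python3 - <<'E'
from h import *
from bench import env
go([.461,.2995,.06],1.777)
for n in("scene","top"):
    im=env.grab_frame(n)["image"][:,:,::-1]
    im=im[270:430,380:580] if n=="scene" else im[210:330,140:300]
    cv2.imwrite(f"pics/{n}1.png",cv2.resize(im,None,fx=4,fy=3.75 if n=="scene" else 4,interpolation=cv2.INTER_CUBIC) if 0 else cv2.resize(im,None,fx=3.5,fy=3.5,interpolation=cv2.INTER_CUBIC))
E
```

```text
time_s: 3.4
tcp_pos: [0.4586, 0.2951, 0.0644]
tcp_rot: [-0.003, 0.631, 0.775, -0.006]
wrist_force: [-0.2, -0.7, -0.8]
opening: 0.053
t 3.4 tcp [0.4586 0.2951 0.0644] F [-0.2 -0.7 -0.8] open 0.053
shift [3.9 3.3 4.4]
turn [-0.8  0.2 -0.1]
shift after turn [3.8 3.2 4.4]
```

View pics/scene1.png

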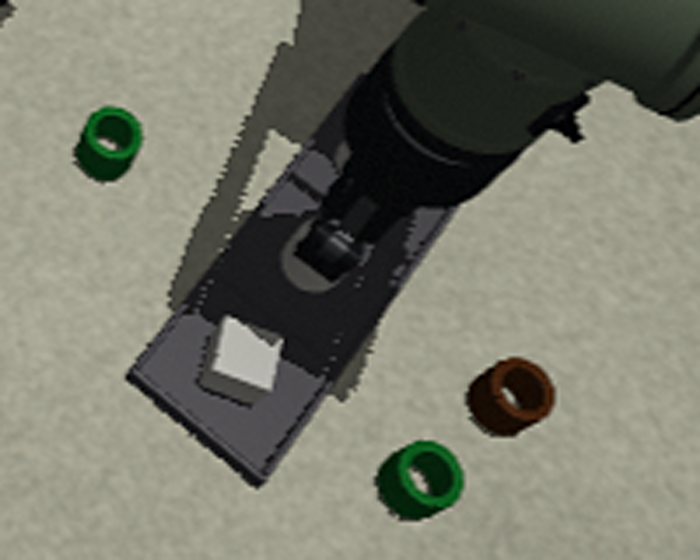

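View pics/top1.png

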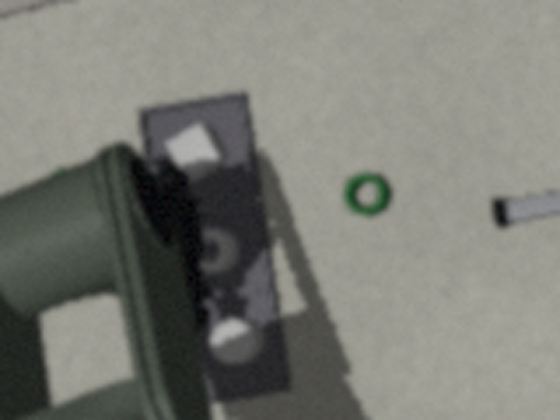

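The scene picture shows the near finger at (335,240), just on the camera side of the sleeve. In the top picture the sleeve ring shows at (215,250), partly under the arm. Nothing else is in the way, so I'll lower.

```bash
python3 -m jog '{"delta_rot":[[-0.8,0,0],[0,0,0],[0,0,0]],"translation":[[4,3,14],[0,0,0],[0,0,0]],"hand":[0.62,0.62,0.62]}'
python3 - <<'E'
from h import *
go([.461,.2995,.012],1.777)
E
```

```text
time_s: 3.8
tcp_pos: [0.4668, 0.3008, 0.0598]
tcp_rot: [0.005, 0.631, 0.775, 0.007]
wrist_force: [0.2, 0.3, -0.2]
opening: 0.0529
t 3.8 tcp [0.4668 0.3008 0.0598] F [ 0.2  0.3 -0.2] open 0.0529
shift [-0.1 -6.8 47.7]
turn [ 1.  -0.  -0.1]
shift after turn [-0.1 -6.  47.8]
```

```bash
python3 -m jog '{"delta_rot":[[0,0,0]],"translation":[[0,0,0]],"hand":[0.62]}'
python3 - <<'E'
from h import *
go([.461,.2995,.012],1.777)
E
python3 -m jog '{"delta_rot":[[0,0,0],[0,0,0]],"translation":[[0,0,0],[0,0,0]],"hand":[0.62,0.62]}'
python3 - <<'E'
from h import *
from bench import env
go([.461,.2995,.012],1.777);o=env.get_obs();print(o["joint_pos"],o["dq"])
E
```

```text
time_s: 3.9
tcp_pos: [0.4669, 0.301, 0.0596]
tcp_rot: [0.005, 0.631, 0.775, 0.007]
wrist_force: [0.3, -0.5, -0.7]
opening: 0.0528
t 3.9 tcp [0.4669 0.301  0.0596] F [ 0.3 -0.5 -0.7] open 0.0528
shift [-0.3 -6.9 47.5]
turn [ 1.  -0.  -0.1]
shift after turn [-0.3 -6.1 47.6]
time_s: 4.1
tcp_pos: [0.4661, 0.3011, 0.0581]
tcp_rot: [0.005, 0.631, 0.776, 0.006]
wrist_force: [0.5, -0.4, -0.1]
opening: 0.053
t 4.1 tcp [0.4661 0.3011 0.0581] F [ 0.5 -0.4 -0.1] open 0.053
shift [-0.5 -6.  46.1]
turn [ 0.9 -0.  -0.1]
shift after turn [-0.5 -5.3 46.1]
[ 0.41923472  0.36070047  1.74153995 -0.00348552  1.02439109  0.21623802] [ 0.00140902  0.01042467  0.00296404  0.00148064 -0.00271301 -0.00092184]
```

```bash
python3 -m jog '{"delta_rot":[[0.5,0,0],[0,0,0],[0,0,0],[0,0,0]],"translation":[[0,-5,10],[0,0,10],[0,0,0],[0,0,0]],"hand":[0.62,0.62,0.62,0.62]}'
python3 - <<'E'
from h import *
from bench import env
go([.461,.2995,.012],1.777);o=env.get_obs();print(o["dq"].round(3))
E
```

```text
time_s: 4.5
tcp_pos: [0.4601, 0.2998, 0.0361]
tcp_rot: [0.001, 0.631, 0.776, 0.001]
wrist_force: [-1.3, 0.3, -0.5]
opening: 0.0533
t 4.5 tcp [0.4601 0.2998 0.0361] F [-1.3  0.3 -0.5] open 0.0533
shift [-0.4  0.7 24.1]
turn [ 0.2  0.  -0.1]
shift after turn [-0.4  0.8 24.1]
[-0.001 -0.013 -0.016  0.    -0.001 -0.001]
```

```bash
python3 -m jog '{"delta_rot":[[0,0,0],[0,0,0],[0,0,0]],"translation":[[0,0.5,11],[0,0,11],[0,0,0]],"hand":[0.62,0.62,0.62]}'
python3 -m jog '{"delta_rot":[[0,0,0],[0,0,0],[0,0,0],[0,0,0],[0,0,0]],"translation":[[0,0,0],[0,0,0],[0,0,0],[0,0,0],[0,0,0]],"hand":[0.2,0.2,0.2,0.2,0.2]}'
python3 - <<'E'
from h import *
go([.461,.2995,.012],1.777)
E
```

```text
time_s: 4.8
tcp_pos: [0.4598, 0.2994, 0.013]
tcp_rot: [0.001, 0.631, 0.776, 0.0]
wrist_force: [-0.2, -0.3, -0.4]
opening: 0.0529
time_s: 5.3
tcp_pos: [0.4616, 0.3003, 0.0154]
tcp_rot: [0.002, 0.631, 0.776, 0.002]
wrist_force: [0.2, 0.2, 0.3]
opening: 0.0338
t 5.3 tcp [0.4616 0.3003 0.0154] F [0.2 0.2 0.3] open 0.0338
shift [-0.6 -0.8  3.4]
turn [ 0.3 -0.  -0.1]
shift after turn [-0.6 -0.8  3.4]
```

```bash
python3 -m jog '{"delta_rot":[[0,0,0],[0,0,0]],"translation":[[0,0,0],[0,0,0]],"hand":[0.2,0.2]}'
python3 -m jog '{"delta_rot":[[0,0,0],[0,0,0],[0,0,0],[0,0,0],[0,0,0]],"translation":[[0,0,-15],[0,0,-20],[0,0,-35],[0,0,-35],[0,0,0]],"hand":[0.2,0.2,0.2,0.2,0.2]}'
python3 - <<'E'
from h import *
from bench import env
go(None)
for n in("scene","top"):
    im=env.grab_frame(n)["image"][:,:,::-1]
    im=im[240:430,380:600] if n=="scene" else im[210:330,140:300]
    cv2.imwrite(f"pics/{n}2.png",cv2.resize(im,None,fx=3.5,fy=3.1,interpolation=cv2.INTER_CUBIC))
E
```

```text
time_s: 5.5
tcp_pos: [0.4615, 0.3002, 0.0153]
tcp_rot: [0.002, 0.631, 0.776, 0.002]
wrist_force: [0.1, -1.0, -0.5]
opening: 0.0341
time_s: 6.0
tcp_pos: [0.4656, 0.3023, 0.1274]
tcp_rot: [0.005, 0.631, 0.776, 0.008]
wrist_force: [1.1, 0.6, 0.2]
opening: 0.0343
t 6.0 tcp [0.4656 0.3023 0.1274] F [1.1 0.6 0.2] open 0.0343
```

View pics/scene2.png

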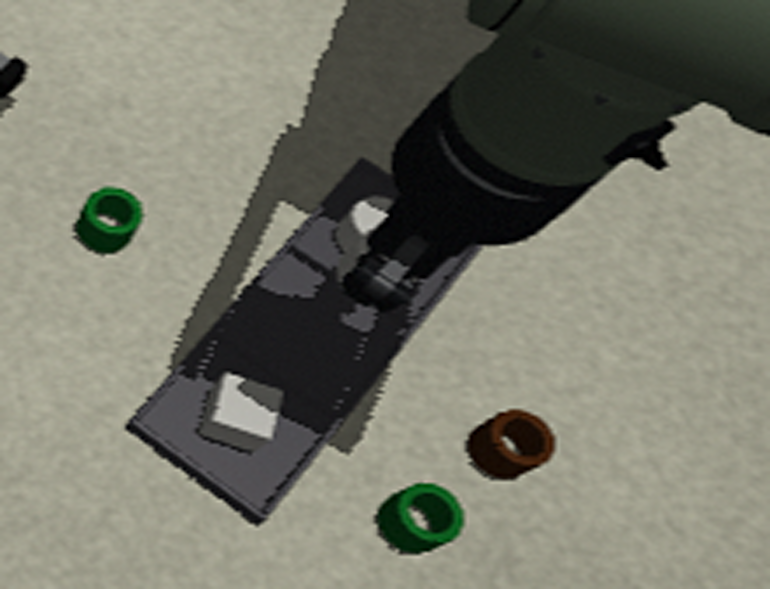

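View pics/top2.png

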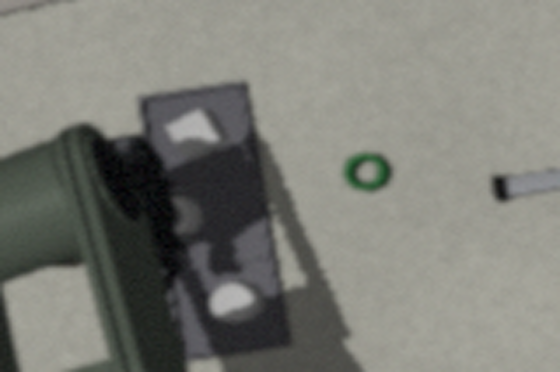

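Run:
```python
from h import *
tA=lambda c:px(c,5,(270,190)); sA=lambda c:px(c,4,(200,150))
P,f=tri([("top",tA((537,314))),("scene",sA((375,158)))]);print(P,f.round(2))
print(back("top",tA((537,314)),.086),back("scene",sA((375,158)),.086))
go([.5535,-.2095,.14],1.777)
```

```text
[ 0.55447035 -0.20961466  0.08674799] [ 0.44 -0.49  0.56  0.07]
[ 0.55311939 -0.20848375  0.086     ] [ 0.55511138 -0.21108568  0.086     ]
t 6.1 tcp [0.462  0.3006 0.1223] F [-0.1 -0.1 -1.5] open 0.0339
shift [-518.   -14.2  -18.2]
turn [ 0.5 -0.  -0.1]
shift after turn [-518.   -14.9  -17.7]
```

```bash
python3 -m jog '{"delta_rot":[[0,0,0],[0,0,0],[0,0,0],[0,0,0],[0,0,0]],"translation":[[-30,0,-20],[-40,0,-10],[-43,-2,0],[-43,-2,0],[-43,-2,0]],"hand":[0.2,0.2,0.2,0.2,0.2]}'
python3 -m jog '{"delta_rot":[[0,0,0],[0,0,0],[0,0,0],[0,0,0],[0,0,0]],"translation":[[-43,-2,0],[-43,-2,0],[-43,-2,0],[-43,-2,0],[-43,0,0]],"hand":[0.2,0.2,0.2,0.2,0.2]}'
python3 -m jog '{"delta_rot":[[0,0,0],[0,0,0],[0,0,0],[0,0,0],[0,0,0]],"translation":[[-40,0,0],[-35,0,0],[-25,0,0],[0,0,0],[0,0,0]],"hand":[0.2,0.2,0.2,0.2,0.2]}'
python3 - <<'E'
from h import *
go([.5543,-.2097,.12],1.777)
E
```

```text
time_s: 6.6
tcp_pos: [0.4941, 0.1025, 0.1487]
tcp_rot: [0.0, 0.631, 0.776, 0.001]
wrist_force: [0.6, -0.3, -0.2]
opening: 0.0338
time_s: 7.1
tcp_pos: [0.5299, -0.1093, 0.1483]
tcp_rot: [-0.0, 0.631, 0.776, 0.001]
wrist_force: [1.0, 0.7, 0.1]
opening: 0.0336
time_s: 7.6
tcp_pos: [0.5506, -0.2056, 0.1484]
tcp_rot: [-0.0, 0.631, 0.775, 0.002]
wrist_force: [-0.6, 0.7, 0.4]
opening: 0.0341
t 7.6 tcp [ 0.5506 -0.2056  0.1484] F [-0.6  0.7  0.4] open 0.0341
shift [-4.9  2.7 28.4]
turn [ 0.1 -0.2 -0.1]
shift after turn [-4.8  2.8 28.4]
```

```bash
python3 -m jog '{"delta_rot":[[0,0,0],[0,0,0],[0,0,0],[0,0,0]],"translation":[[-5,3,14],[0,0,14],[0,0,0],[0,0,0]],"hand":[0.2,0.2,0.2,0.2]}'
python3 - <<'E'
from h import *
from bench import env
go([.5543,-.2097,.0674],1.777)
for n in("scene","top"):
    im=env.grab_frame(n)["image"][:,:,::-1]
    cv2.imwrite(f"pics/{n}3f.png",im)
    im=im[140:260,210:370] if n=="scene" else im[190:310,290:450]
    cv2.imwrite(f"pics/{n}3.png",cv2.resize(im,None,fx=5,fy=5,interpolation=cv2.INTER_CUBIC))
E
```

```text
time_s: 8.0
tcp_pos: [0.5551, -0.209, 0.1207]
tcp_rot: [0.0, 0.631, 0.776, 0.002]
wrist_force: [0.4, -0.4, -0.2]
opening: 0.0339
t 8.0 tcp [ 0.5551 -0.209   0.1207] F [ 0.4 -0.4 -0.2] open 0.0339
shift [-0.6 -1.1 53.3]
turn [ 0.2 -0.1 -0. ]
shift after turn [-0.5 -0.9 53.3]
```

View pics/scene3.png

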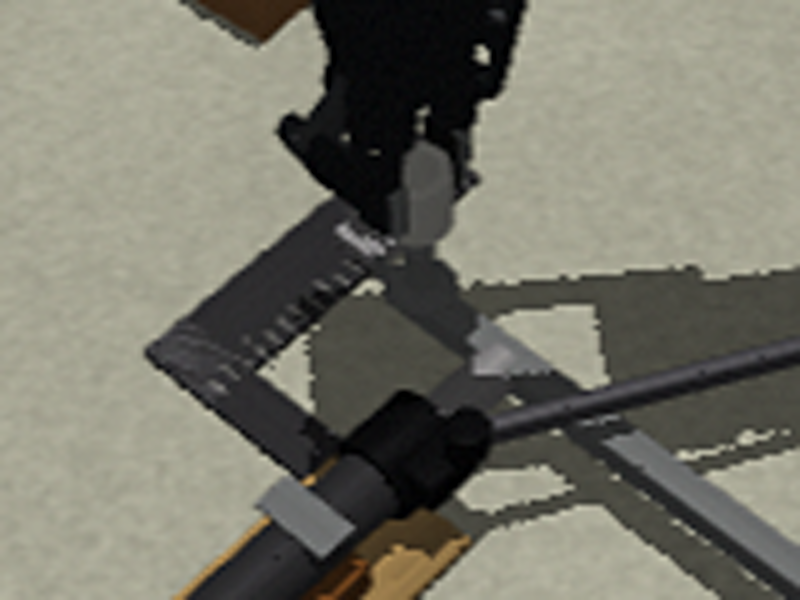

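View pics/top3.png

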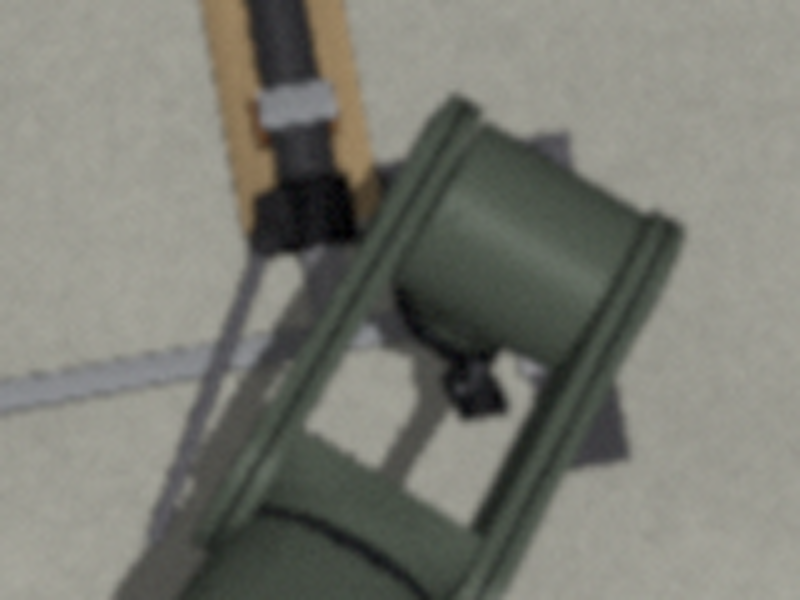

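Run:
```python
from h import *
im=cv2.imread("pics/scene3.png")
a=np.linspace(0,2*np.pi,60)
for z,c in((.1093,(0,0,255)),(.1453,(0,255,0))):
    P=np.c_[.5551+.018*np.cos(a),-.209+.018*np.sin(a),0*a+z]
    q=(proj("scene",P)-[210,140]+.5)*5-.5
    cv2.polylines(im,[q.round().astype(int)],True,c,1)
cv2.imwrite("pics/ov3.png",im[50:350,250:650].repeat(2,0).repeat(2,1))
```

```text
(no output)
```

View pics/ov3.png

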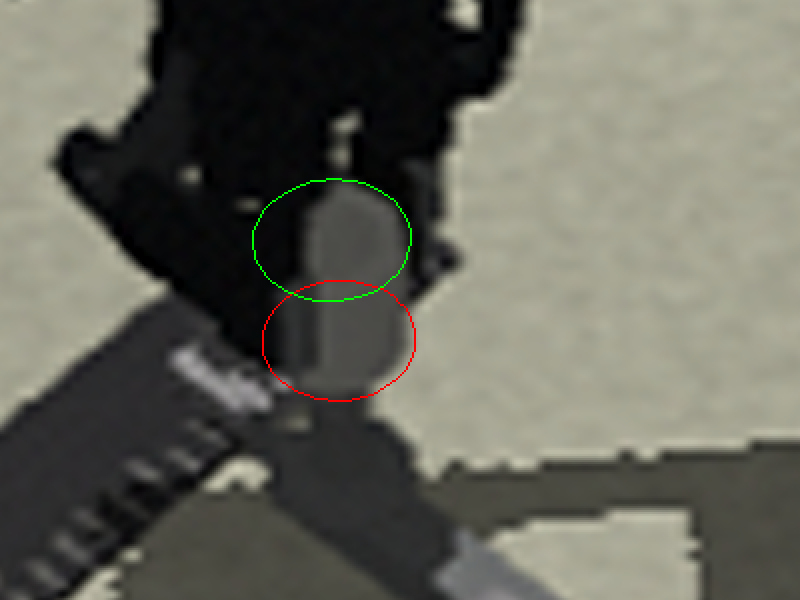

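The overlay matches the held sleeve (bottom rim at about (340,340)) to roughly 1 mm. I'll lower it over the stud in steps.

```bash
python3 -m jog '{"delta_rot":[[0,0,0],[0,0,0],[0,0,0],[0,0,0]],"translation":[[-0.5,-1,10],[0,0,10],[0,0,5],[0,0,0]],"hand":[0.2,0.2,0.2,0.2]}'
python3 - <<'E'
from h import *
go([.5543,-.2097,.0674],1.777)
E
```

```text
time_s: 8.5
tcp_pos: [0.5541, -0.2104, 0.0955]
tcp_rot: [0.0, 0.631, 0.776, 0.002]
wrist_force: [-0.7, -0.0, -0.1]
opening: 0.0341
t 8.5 tcp [ 0.5541 -0.2104  0.0955] F [-0.7 -0.  -0.1] open 0.0341
shift [ 0.6  0.3 28.1]
turn [ 0.2 -0.1 -0.1]
shift after turn [ 0.6  0.4 28.1]
```

```bash
python3 -m jog '{"delta_rot":[[0,0,0],[0,0,0],[0,0,0]],"translation":[[0.5,0,8],[0,0,8],[0,0,0]],"hand":[0.2,0.2,0.2]}'
python3 -m jog '{"delta_rot":[[0,0,0],[0,0,0],[0,0,0]],"translation":[[0,0,6],[0,0,4],[0,0,0]],"hand":[0.2,0.2,0.2]}'
python3 - <<'E'
from h import *
go([.5543,-.2097,.0674],1.777)
E
```

```text
time_s: 8.8
tcp_pos: [0.5541, -0.2098, 0.0795]
tcp_rot: [0.0, 0.631, 0.776, 0.002]
wrist_force: [-0.3, 0.6, -0.6]
opening: 0.0336
time_s: 9.1
tcp_pos: [0.5547, -0.2101, 0.0703]
tcp_rot: [0.001, 0.631, 0.776, 0.002]
wrist_force: [-1.0, 0.4, -0.4]
opening: 0.0338
t 9.1 tcp [ 0.5547 -0.2101  0.0703] F [-1.   0.4 -0.4] open 0.0338
shift [ 0.5 -0.3  2.9]
turn [ 0.2 -0.1 -0.1]
shift after turn [ 0.5 -0.3  2.9]
```

```bash
python3 -m jog '{"delta_rot":[[0,0,0],[0,0,0],[0,0,0]],"translation":[[0,0,2],[0,0,2],[0,0,0]],"hand":[0.2,0.2,0.2]}'
```

```text
time_s: 9.4
tcp_pos: [0.5554, -0.2105, 0.0672]
tcp_rot: [0.002, 0.631, 0.776, 0.002]
wrist_force: [0.1, -0.0, 0.2]
opening: 0.0343
```

```bash
python3 -m jog '{"delta_rot":[[0,0,0],[0,0,0]],"translation":[[0,0,1.5],[0,0,0]],"hand":[0.2,0.2]}'
python3 -m jog '{"delta_rot":[[0,0,0],[0,0,0]],"translation":[[0,0,1],[0,0,0]],"hand":[0.2,0.2]}'
```

```text
time_s: 9.6
tcp_pos: [0.5556, -0.2106, 0.0671]
tcp_rot: [0.002, 0.631, 0.776, 0.002]
wrist_force: [-2.5, 0.4, 5.8]
opening: 0.0337
time_s: 9.8
tcp_pos: [0.5556, -0.2106, 0.067]
tcp_rot: [0.002, 0.631, 0.776, 0.002]
wrist_force: [-3.3, 2.5, 10.6]
opening: 0.034
```

```bash
python3 -m jog '{"delta_rot":[[0,0,0],[0,0,0],[0,0,0],[0,0,0]],"translation":[[0,0,0],[0,0,0],[0,0,0],[0,0,0]],"hand":[0.65,0.65,0.65,0.65]}'
python3 -m jog '{"delta_rot":[[0,0,0],[0,0,0],[0,0,0],[0,0,0],[0,0,0]],"translation":[[0,0,-10],[0,0,-30],[0,0,-40],[40,0,-10],[0,0,0]],"hand":[0.65,0.65,0.65,0.65,0.65]}'
python3 - <<'E'
from h import *
s=np.load("stand.npy");c,sn=np.cos(s[2]),np.sin(s[2])
T=lambda x,y,z:[s[0]+(c*x-sn*y)/1e3,s[1]+(sn*x+c*y)/1e3,z]
print(T(-60,180,.16)); go(T(-60,180,.16),1.777)
E
```

```text
time_s: 10.2
tcp_pos: [0.555, -0.2103, 0.0642]
tcp_rot: [0.001, 0.631, 0.776, 0.002]
wrist_force: [0.4, -0.7, -0.2]
opening: 0.0556
time_s: 10.7
tcp_pos: [0.5478, -0.169, 0.1582]
tcp_rot: [0.003, 0.63, 0.777, 0.003]
wrist_force: [-0.1, 0.3, -0.1]
opening: 0.0557
[np.float64(0.5058232057461161), np.float64(0.020231289439234718), 0.16]
t 10.7 tcp [ 0.5478 -0.169   0.1582] F [-0.1  0.3 -0.1] open 0.0557
shift [193.8  -2.   -2.1]
turn [0.5 0.1 0.1]
shift after turn [193.8  -2.3  -1.8]
```

```bash
python3 -m jog '{"delta_rot":[[0.4,0,0],[0,0,0],[0,0,0],[0,0,0],[0,0,0]],"translation":[[40,0,0],[45,0,0],[45,0,0],[40,0,0],[24,-2,0]],"hand":[0.65,0.65,0.65,0.65,0.65]}'
python3 -m jog '{"delta_rot":[[0,0,0],[0,0,0],[0,0,0],[0,0,0],[0,0,0]],"translation":[[0,0,0],[0,0,30],[0,0,30],[0,0,0],[0,0,0]],"hand":[0.65,0.65,0.65,0.65,0.65]}'
python3 - <<'E'
from h import *
from bench import env
s=np.load("stand.npy");c,sn=np.cos(s[2]),np.sin(s[2])
T=lambda x,y,z:[s[0]+(c*x-sn*y)/1e3,s[1]+(sn*x+c*y)/1e3,z]
go(T(-60,180,.02),1.777)
im=env.grab_frame("scene")["image"][:,:,::-1];cv2.imwrite("pics/scene4.png",im)
cv2.imwrite("pics/s4.png",cv2.resize(im[120:300,220:420],None,fx=3.3,fy=3.3,interpolation=cv2.INTER_CUBIC))
E
```

```text
time_s: 11.2
tcp_pos: [0.5041, 0.0205, 0.1544]
tcp_rot: [-0.001, 0.63, 0.776, -0.001]
wrist_force: [-0.1, -1.7, -0.8]
opening: 0.0555
time_s: 11.7
tcp_pos: [0.505, 0.0173, 0.0945]
tcp_rot: [-0.001, 0.631, 0.776, -0.001]
wrist_force: [0.6, 0.7, 0.6]
opening: 0.0557
t 11.7 tcp [0.505  0.0173 0.0945] F [0.6 0.7 0.6] open 0.0557
shift [ 2.7  1.6 74.5]
turn [-0.2 -0.  -0.1]
shift after turn [ 2.7  1.4 74.5]
```

View pics/s4.png

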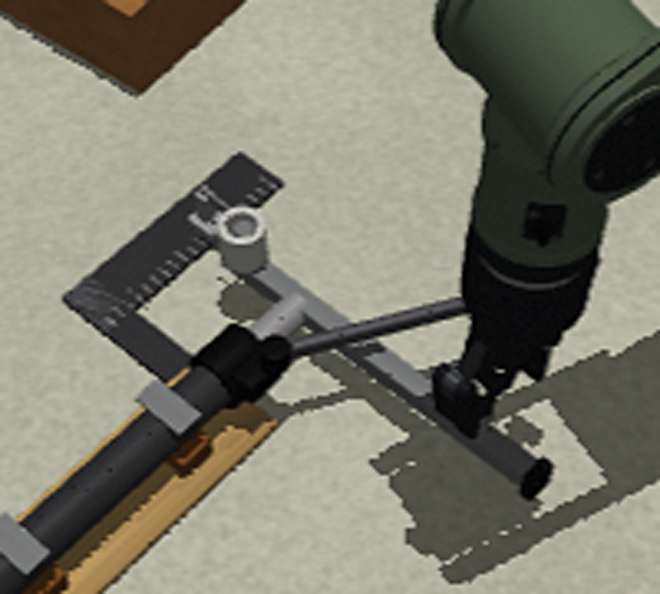

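The sleeve sits level on the seat at (242,240), with the stud visible in its hole. The lever hasn't moved, and the hand is above the long arm. Next I'll lower and grip.

```bash
python3 -m jog '{"delta_rot":[[0,0,0],[0,0,0],[0,0,0],[0,0,0],[0,0,0]],"translation":[[3,1,20],[0,0,25],[0,0,20],[0,0,6],[0,0,0]],"hand":[0.65,0.65,0.65,0.65,0.65]}'
python3 -m jog '{"delta_rot":[[0,0,0],[0,0,0]],"translation":[[0,0,0],[0,0,0]],"hand":[0.65,0.65]}'
python3 - <<'E'
from h import *
from bench import env
s=np.load("stand.npy");c,sn=np.cos(s[2]),np.sin(s[2])
T=lambda x,y,z:[s[0]+(c*x-sn*y)/1e3,s[1]+(sn*x+c*y)/1e3,z]
go(T(-60,180,.022),1.777)
im=env.grab_frame("scene")["image"][:,:,::-1];cv2.imwrite("pics/scene5.png",im)
cv2.imwrite("pics/s5.png",cv2.resize(im[140:290,220:420],None,fx=4,fy=4,interpolation=cv2.INTER_CUBIC))
E
```

```text
time_s: 12.25
tcp_pos: [0.5059, 0.021, 0.0242]
tcp_rot: [-0.0, 0.631, 0.776, -0.001]
wrist_force: [-0.3, -0.2, 0.3]
opening: 0.0556
time_s: 12.45
tcp_pos: [0.507, 0.021, 0.0253]
tcp_rot: [0.001, 0.631, 0.776, 0.0]
wrist_force: [0.1, 0.3, 1.2]
opening: 0.0555
t 12.45 tcp [0.507  0.021  0.0253] F [0.1 0.3 1.2] open 0.0555
shift [-0.5 -1.3  3.3]
turn [ 0.1  0.1 -0.1]
shift after turn [-0.5 -1.3  3.3]
```

View pics/s5.png

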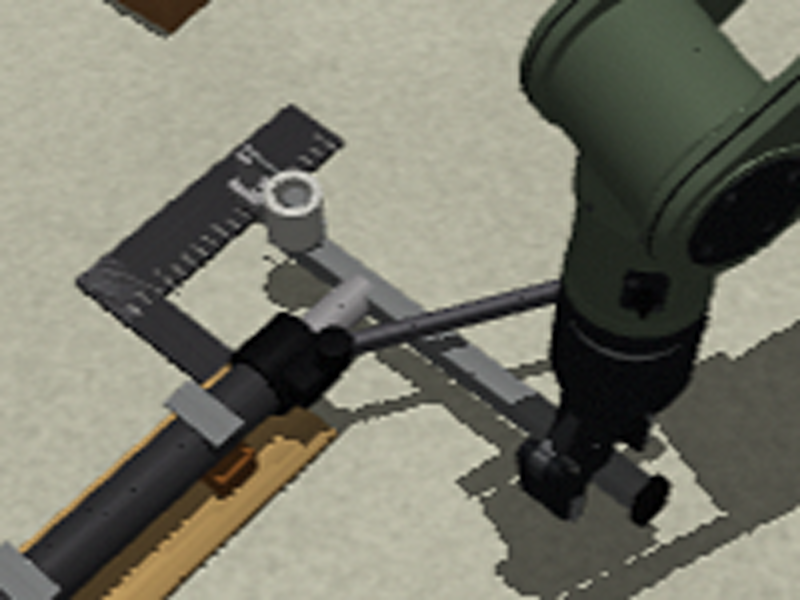

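The fingers straddle the bar at about (550,470) and the lever is untouched.

```bash
python3 -m jog '{"delta_rot":[[0,0,0],[0,0,0],[0,0,0],[0,0,0],[0,0,0]],"translation":[[0,-1,3],[0,0,0],[0,0,0],[0,0,0],[0,0,0]],"hand":[0.65,0.1,0.1,0.1,0.1]}'
python3 -m jog '{"delta_rot":[[0,0,0],[0,0,0]],"translation":[[0,0,0],[0,0,0]],"hand":[0.1,0.1]}'
python3 - <<'E'
from h import *
s=np.load("stand.npy");c,sn=np.cos(s[2]),np.sin(s[2])
T=lambda x,y,z:[s[0]+(c*x-sn*y)/1e3,s[1]+(sn*x+c*y)/1e3,z]
go(T(-60,180,.022),s[2]+np.pi/2)
E
```

```text
time_s: 13.0
tcp_pos: [0.5055, 0.0213, 0.0209]
tcp_rot: [0.0, 0.631, 0.776, 0.0]
wrist_force: [4.3, 2.4, -2.3]
opening: 0.0174
time_s: 13.2
tcp_pos: [0.5053, 0.0213, 0.021]
tcp_rot: [0.0, 0.631, 0.776, 0.0]
wrist_force: [5.4, 2.9, -2.0]
opening: 0.0173
t 13.2 tcp [0.5053 0.0213 0.021 ] F [ 5.4  2.9 -2. ] open 0.0173
shift [-1.1  0.3 -1. ]
turn [ 0.   0.  -0.1]
shift after turn [-1.2  0.3 -1. ]
```

```bash
python3 -m jog '{"delta_rot":[[0,0,0],[0,0,0],[0,0,0],[0,0,0],[0,0,0]],"translation":[[0,-6,0],[0,-6,0],[0,-6,0],[0,-6,0],[0,0,0]],"hand":[0.1,0.1,0.1,0.1,0.1]}'
python3 -m jog '{"delta_rot":[[0,0,0],[0,0,0]],"translation":[[0,0,0],[0,0,0]],"hand":[0.1,0.1]}'
python3 - <<'E'
from h import *
from bench import env
s=np.load("stand.npy");c,sn=np.cos(s[2]),np.sin(s[2])
T=lambda x,y,z:[s[0]+(c*x-sn*y)/1e3,s[1]+(sn*x+c*y)/1e3,z]
go(T(-60,180,.021),s[2]+np.pi/2)
for n in("scene","top"):
    im=env.grab_frame(n)["image"][:,:,::-1];cv2.imwrite(f"pics/{n}6.png",im)
    im=im[160:220,230:310] if n=="scene" else im[210:290,340:430]
    cv2.imwrite(f"pics/{n}6z.png",cv2.resize(im,None,fx=10 if n=="scene" else 7,fy=10 if n=="scene" else 7,interpolation=cv2.INTER_CUBIC))
E
```

```text
time_s: 13.7
tcp_pos: [0.4809, 0.0163, 0.0209]
tcp_rot: [-0.0, 0.631, 0.776, -0.0]
wrist_force: [3.0, 2.0, -1.0]
opening: 0.0174
time_s: 13.9
tcp_pos: [0.4814, 0.0164, 0.0209]
tcp_rot: [-0.0, 0.631, 0.776, -0.0]
wrist_force: [3.7, 3.8, -0.2]
opening: 0.0171
t 13.9 tcp [0.4814 0.0164 0.0209] F [ 3.7  3.8 -0.2] open 0.0171
shift [-1.2 24.7 -0.1]
turn [-0.1 -0.  -0.1]
shift after turn [-1.2 24.7 -0.1]
```

View pics/scene6z.png

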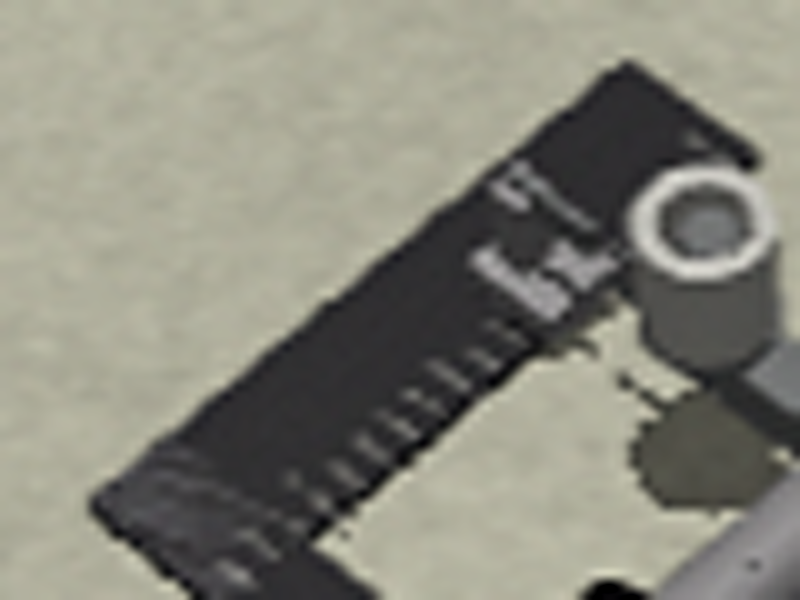

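View pics/top6z.png

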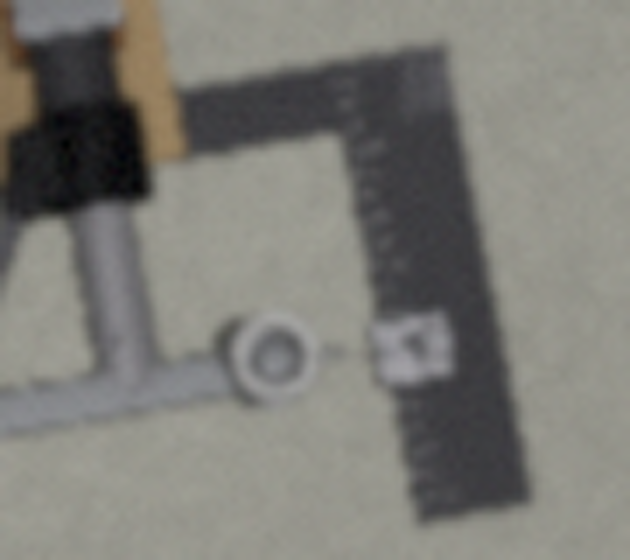

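View pics/top6.png

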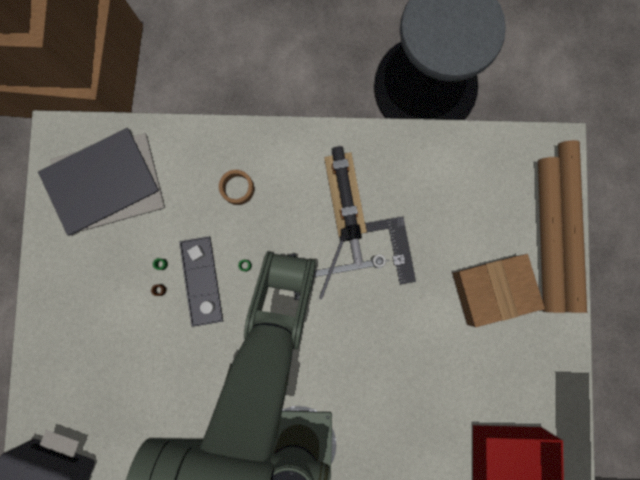

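Run:
```python
from h import *
s=np.load("stand.npy");c,sn=np.cos(s[2]),np.sin(s[2])
T=lambda x,y,z:[s[0]+(c*x-sn*y)/1e3,s[1]+(sn*x+c*y)/1e3,z/1e3]
for n,(x0,y0,w,h),k in(("scene",(270,165,45,40),16),("top",(370,235,45,40),16)):
    im=cv2.imread(f"pics/{n}6.png")[y0:y0+h,x0:x0+w]
    im=cv2.resize(im,None,fx=k,fy=k,interpolation=cv2.INTER_NEAREST)
    im=cv2.convertScaleAbs(im,alpha=1.2)
    cv2.imwrite(f"pics/{n}6p.png",im)
    def L(a,b,col):
        q=(proj(n,[T(*a),T(*b)])-[x0,y0]+.5)*k;cv2.line(im,tuple(q[0].astype(int)),tuple(q[1].astype(int)),col,1)
    L((-84.4,-75,42),(-84.4,-89,42),(0,0,255))
    L((-87,-100,42),(-87,-125,42),(0,255,0))
    L((-87,-100,6),(-87,-125,6),(255,0,0))
    L((-160,-110,6),(40,-110,6),(255,255,0))
    L((-84.4,-55,92),(-84.4,-55,56),(0,255,255))
    cv2.imwrite(f"pics/{n}6o.png",im)
```

```text
(no output)
```

View pics/scene6o.png

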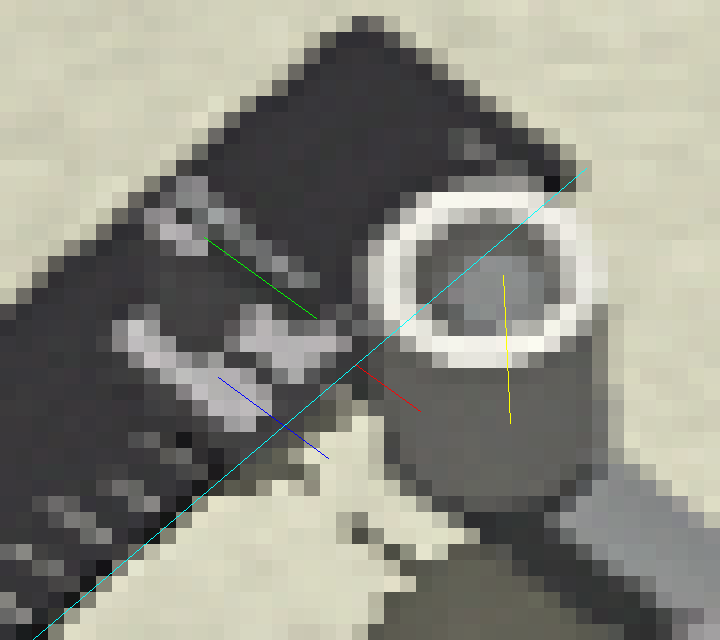

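View pics/top6o.png

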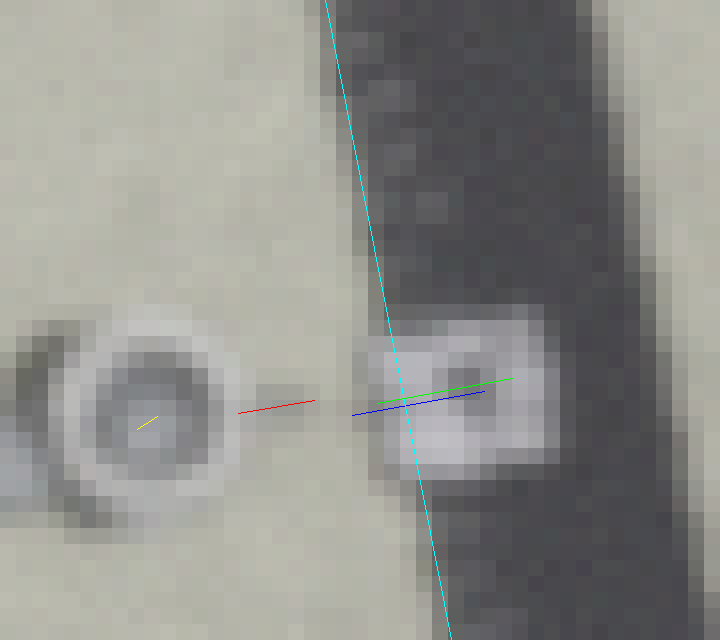

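View pics/scene6p.png

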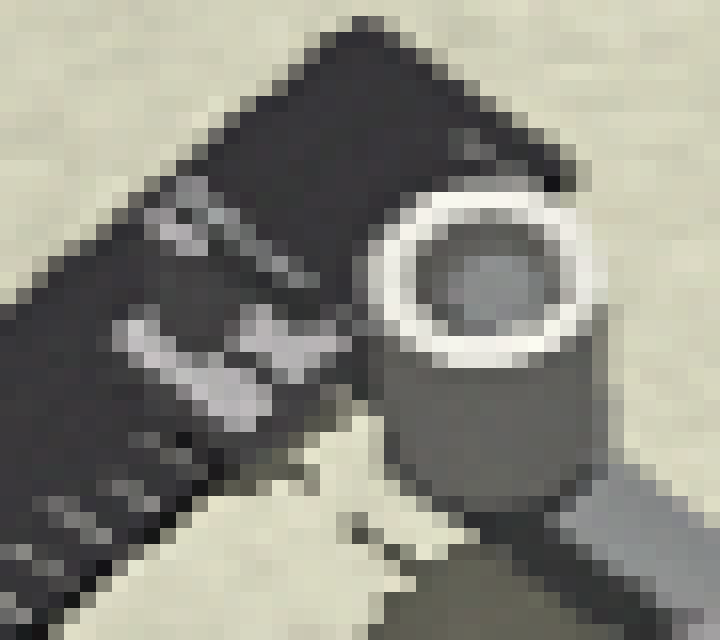

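View pics/top6p.png

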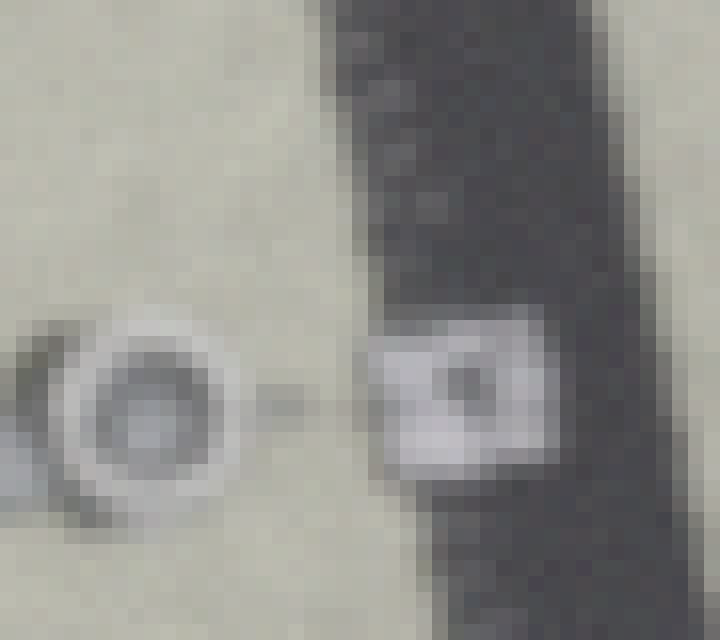

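Run:
```python
from h import *
s=np.load("stand.npy");c,sn=np.cos(s[2]),np.sin(s[2])
T=lambda x,y,z:[s[0]+(c*x-sn*y)/1e3,s[1]+(sn*x+c*y)/1e3,z/1e3]
im0=cv2.imread("pics/scene0.png")
k=20;x0,y0,w,h=268,165,38,30
im=cv2.resize(im0[y0:y0+h,x0:x0+w],None,fx=k,fy=k,interpolation=cv2.INTER_NEAREST)
im=(255*(im/255.)**.6).astype(np.uint8)
cv2.imwrite("pics/s0p.png",im)
def L(a,b,col):
    q=(proj("scene",[T(*a),T(*b)])-[x0,y0]+.5)*k;cv2.line(im,tuple(q[0].astype(int)),tuple(q[1].astype(int)),col,1)
L((-60,-75,42),(-60,-89,42),(0,0,255))
L((-87,-100,42),(-87,-135,42),(0,255,0))
L((-95,-100,42),(-95,-135,42),(0,255,255))
L((-60,-55,86),(-60,-55,56),(0,255,255))
L((-160,-110,6),(40,-110,6),(255,255,0))
cv2.imwrite("pics/s0o.png",im)
```

```text
(no output)
```

View pics/s0p.png

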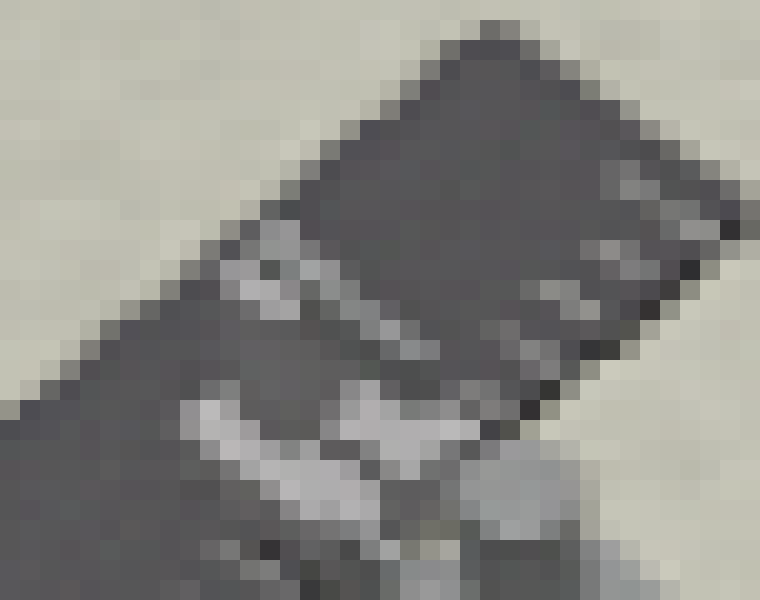

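View pics/s0o.png

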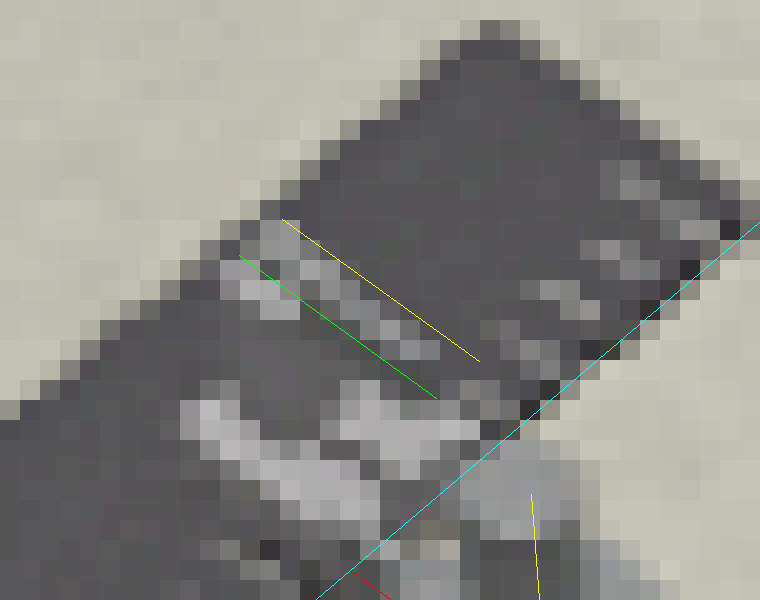

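Run:
```python
from h import *
s=np.load("stand.npy");c,sn=np.cos(s[2]),np.sin(s[2])
def inv(P): d=np.array(P[:2])-s[:2];return (np.array([c*d[0]+sn*d[1],-sn*d[0]+c*d[1]])*1e3).round(1)
S=lambda q:(np.array(q)/20-.5+[268,165]); Tp=lambda q:(np.array(q)/16-.5+[370,235])
for z in(6,10,14,18,22):
    print(z,"scene +x+y",inv(back("scene",S((385,540)),z/1e3)),"-x+y",inv(back("scene",S((485,430)),z/1e3)),"+x-y",inv(back("scene",S((180,403)),z/1e3)),
    "top",[inv(back("top",Tp(q),z/1e3)) for q in((375,325),(545,305),(562,465),(395,480))])
for z in(42,46,50,54):print(z,"tip",inv(back("scene",S((437,352)),z/1e3)),"bladeroot",inv(back("scene",S((300,255)),z/1e3)),"post",inv(back("scene",S((262,265)),z/1e3)), "topdark",inv(back("top",Tp((470,385)),z/1e3)))
```

```text
6 scene +x+y [ -85.1 -110.2] -x+y [-107.1 -113. ] +x-y [ -83.5 -146.2] top [array([ -71.2, -107.4]), array([ -73.3, -139.1]), array([-103. , -136.4]), array([-100.1, -105.5])]
10 scene +x+y [ -83.  -107.8] -x+y [-104.9 -110.7] +x-y [ -81.4 -143.7] top [array([ -71.4, -106.8]), array([ -73.4, -138.4]), array([-103.1, -135.8]), array([-100.3, -105. ])]
14 scene +x+y [ -80.9 -105.5] -x+y [-102.7 -108.3] +x-y [ -79.3 -141.2] top [array([ -71.6, -106.3]), array([ -73.6, -137.8]), array([-103.2, -135.2]), array([-100.4, -104.4])]
18 scene +x+y [ -78.8 -103.1] -x+y [-100.6 -106. ] +x-y [ -77.2 -138.7] top [array([ -71.8, -105.7]), array([ -73.8, -137.2]), array([-103.3, -134.5]), array([-100.5, -103.9])]
22 scene +x+y [ -76.8 -100.8] -x+y [ -98.4 -103.6] +x-y [ -75.2 -136.2] top [array([ -72. , -105.2]), array([ -74. , -136.5]), array([-103.4, -133.9]), array([-100.6, -103.3])]
42 tip [ -92.5 -105.1] bladeroot [ -92.3 -129.3] post [ -87.9 -131.8] topdark [ -86.8 -117.1]
46 tip [ -90.3 -102.7] bladeroot [ -90.1 -126.8] post [ -85.7 -129.2] topdark [ -86.9 -116.5]
50 tip [ -88.1 -100.3] bladeroot [ -87.9 -124.2] post [ -83.5 -126.7] topdark [ -87.1 -115.9]
54 tip [-85.9 -97.9] bladeroot [ -85.7 -121.7] post [ -81.3 -124.2] topdark [ -87.3 -115.3]
```

```bash
python3 -m jog '{"delta_rot":[[0,0,0],[0,0,0],[0,0,0],[0,0,0]],"translation":[[0,-2,0],[0,-1.5,0],[0,0,0],[0,0,0]],"hand":[0.1,0.1,0.1,0.1]}'
python3 - <<'E'
from h import *
from bench import env
s=np.load("stand.npy");c,sn=np.cos(s[2]),np.sin(s[2])
T=lambda x,y,z:[s[0]+(c*x-sn*y)/1e3,s[1]+(sn*x+c*y)/1e3,z/1e3]
go(None);o=env.get_obs();print("disp",((o["tcp_pos"][:2]-[.5053,.0213])@[c,sn]*1e3).round(2))
for n,(x0,y0,w,h),k in(("scene",(270,165,45,40),16),("top",(370,235,45,40),16)):
    f=env.grab_frame(n)["image"][:,:,::-1];cv2.imwrite(f"pics/{n}7.png",f)
    im=cv2.resize(f[y0:y0+h,x0:x0+w],None,fx=k,fy=k,interpolation=cv2.INTER_NEAREST)
    cv2.imwrite(f"pics/{n}7p.png",(255*(im/255.)**.7).astype(np.uint8))
E
```

```text
time_s: 14.4
tcp_pos: [0.4779, 0.0157, 0.0209]
tcp_rot: [-0.0, 0.631, 0.776, -0.0]
wrist_force: [2.9, 4.3, -0.1]
opening: 0.0174
t 14.4 tcp [0.4779 0.0157 0.0209] F [ 2.9  4.3 -0.1] open 0.0174
disp -28.01
```

View pics/scene7p.png

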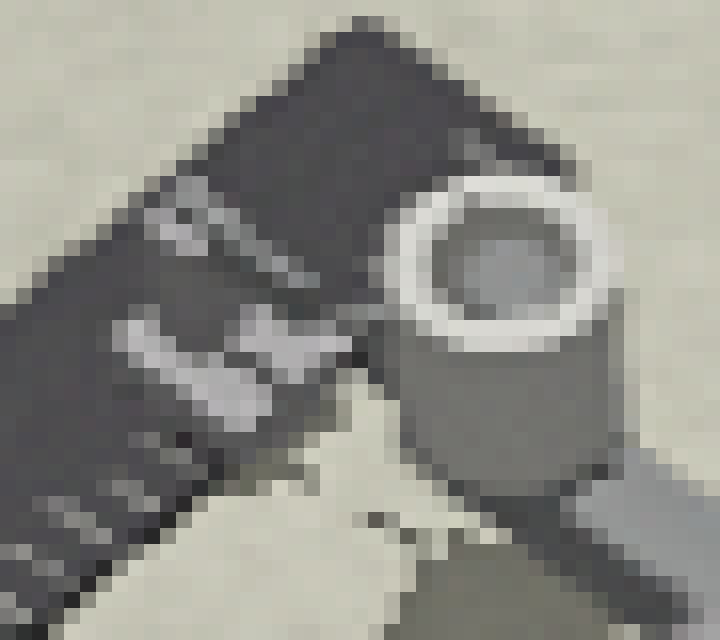

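View pics/top7p.png

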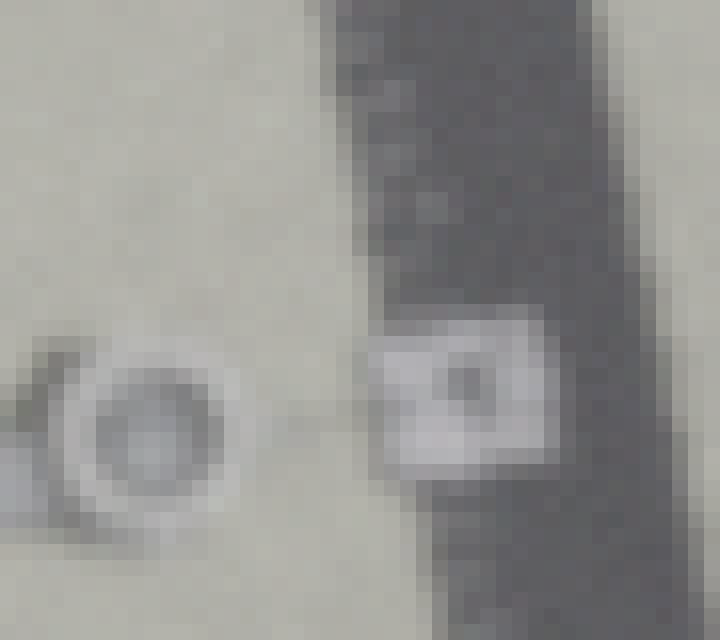

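Run:
```python
from h import *
s=np.load("stand.npy");c,sn=np.cos(s[2]),np.sin(s[2])
T=lambda x,y,z:[s[0]+(c*x-sn*y)/1e3,s[1]+(sn*x+c*y)/1e3,z/1e3]
for z in (42,46,50,52): print(z,(proj("scene",[T(-88,-89,z),T(-88,-80,z),T(-88,-100,z),T(-88,-120,z)])).round(1).tolist())
for n in(0,6,7):
    g=cv2.imread(f"pics/scene{n}.png",0);print(n);print("     ",*range(280,296));
    for r in range(176,192):print(r,g[r,280:296])
for n in(0,6,7):
    g=cv2.imread(f"pics/top{n}.png",0);print(n);print("     ",*range(384,406))
    for r in range(254,267):print(r,g[r,384:406])
```

```text
42 [[292.7, 186.5], [295.3, 188.3], [289.6, 184.2], [283.9, 180.1]]
46 [[292.6, 185.5], [295.2, 187.3], [289.5, 183.2], [283.8, 179.1]]
50 [[292.6, 184.5], [295.2, 186.3], [289.4, 182.2], [283.7, 178.1]]
52 [[292.5, 184.0], [295.1, 185.8], [289.4, 181.7], [283.7, 177.6]]
0
      280 281 282 283 284 285 286 287 288 289 290 291 292 293 294 295
176 [ 48  94 105  36  39  39  39  40  42  41  40  42  40  41  40  40]
177 [ 70 101 103  71  43  39  40  40  42  40  42  42  41  41  41  42]
178 [110  40  79 120  99  46  39  41  41  42  42  41  41  41  41  41]
179 [137 130  90  56  94  76  38  39  40  41  40  39  43  42  58  92]
180 [ 61 114 122  36  53  87  81  50  38  40  41  43  42  40  39  40]
181 [ 48  46  45  39  37  41  79 107  63  39  40  41  51  61  40  39]
182 [50 50 49 48 42 38 35 57 91 76 40 41 40 56 83 66]
183 [50 51 50 49 48 48 41 36 35 39 40 40 40 38 57 77]
184 [ 48  52  50  50  46  89 119  50  35  36  51  77  67  41  34  18]
185 [ 47  47  49  47  63 109 137 121  74  81  96  52  77  63  16  98]
186 [113  44  45  45  88 140 135 134 136 137 150 135  27  37 117 166]
187 [138 114  84 1
[... 6008 characters left out ...]
9 109  96 109 132
 143 138 105  72]
260 [154 154 151 147 143 145 145 136 122 110 120 130 145 146 134 114 110 129
 134 129  99  71]
261 [149 156 149 142 136 139 140 138 127 112 126 142 152 153 149 132 125 137
 140 135 104  70]
262 [149 154 147 141 140 141 148 147 138 118 136 150 158 157 159 146 141 142
 142 138 106  73]
263 [152 151 144 144 145 145 147 150 140 122 130 147 152 153 154 144 128 118
 114 110  89  69]
264 [159 150 145 146 149 148 149 150 143 121 118 126 127 125 125 111  96  82
  77  73  70  64]
265 [160 151 147 149 147 149 148 149 148 138 126 115  95  82  86  79  70  64
  60  61  60  62]
266 [157 152 150 150 148 149 150 152 152 147 142 123  95  75  71  69  66  65
  61  61  64  58]
```

Run:
```python
from h import *
s=np.load("stand.npy");c,sn=np.cos(s[2]),np.sin(s[2])
def inv(P): d=np.array(P[:2])-s[:2];return (np.array([c*d[0]+sn*d[1],-sn*d[0]+c*d[1]])*1e3).round(1)
sA=lambda c:px(c,4,(200,150));tA=lambda c:px(c,5,(270,190))
print("lever tip",inv(back("scene",sA((712,228)),.076)),inv(back("top",tA((255,540)),.076)),"shadow",inv(back("scene",sA((694,308)),0)))
for n in (0,7):
    print("blade shadow tip",inv(back("scene",(289.2,194.5),0)))
print("pointer shadow7 (293.4,197.5)",inv(back("scene",(293.0,197.2),0)))
# top: blade row at col 391.5 ->260.4 ; col395 260.0 ; pointer col388 261.35
for z in(18,42,50):print(z,"blade",inv(back("top",(391.5,260.4),z/1e3)),inv(back("top",(395,260.0),z/1e3)),"pointer7",inv(back("top",(388,261.35),z/1e3)),"pointer6",inv(back("top",(388,260.05),z/1e3)))
for n in(0,6,7):
    g=cv2.imread(f"pics/scene{n}.png",0);print(n);print("     ",*range(282,298));
    for r in range(190,203):print(r,g[r,282:298])
```

```text
lever tip [-159.3  122. ] [-156.3  124.8] shadow [-152.6  124.3]
blade shadow tip [ -85.4 -102. ]
blade shadow tip [ -85.4 -102. ]
pointer shadow7 (293.4,197.5) [-85.6 -88.5]
18 blade [-87.2 -98.4] [ -87.9 -108.7] pointer7 [-88.1 -87.8] pointer6 [-84.4 -88.5]
42 blade [-88.2 -95.2] [ -88.9 -105.3] pointer7 [-89.1 -84.7] pointer6 [-85.4 -85.4]
50 blade [-88.5 -94.1] [ -89.2 -104.2] pointer7 [-89.4 -83.7] pointer6 [-85.7 -84.4]
0
      282 283 284 285 286 287 288 289 290 291 292 293 294 295 296 297
190 [ 86 130 117 140 129  51  47  53  65  87 109 107 110 104  92 120]
191 [ 48  57  68  77 102  41  52  63  59  44  83 117 111  79  58 119]
192 [ 36  51  46  32  78 119  72 101 123  45  35  35  36  36  48  83]
193 [36 29 42 39 36 59 91 92 94 46 39 41 42 39 44 73]
194 [ 58  21  31  40  36  59  97 109  98  61  38  42  42  42  45  73]
195 [ 18  40  62  47  54  95 109 108  99  63  40  40  42  42  44  77]
196 [ 99 170 168 148  84  78 107 109  88  37  38  41  42  40  36  64]
197 [169 164 164 165 144  79 109 108  90  37  37  42  41  39  38  67]
198 [164 163 162 167 140  58 107 108 110  94  39  39  
[... 1559 characters left out ...]

193 [ 38  29  48  57  67  78 127 186 178 175 174 177 157  87  61  78]
194 [ 62  23  42  68  73  72  70 119 183 176 173 171 172 154  90  63]
195 [ 22  46  74  69 117 187 155 115 179 174 172 174 173 173 166 114]
196 [108 184 180 175 173 178 182 180 175 171 172 171 177 178 178 167]
197 [183 178 175 175 177 177 180 181 175 169 142  57 114 184 181 181]
198 [179 177 175 179 181 176 175 175 172 174 178 179 150  61 116 156]
199 [178 176 173 169 174 176 176 177 174 174 173 175 180 152 120 163]
200 [177 179 177 171 170 172 178 178 178 176 171 170 176 152  69  76]
201 [177 178 174 171 174 175 177 179 178 177 176 174 179 156  71  77]
202 [176 175 173 175 175 175 175 176 177 179 176 176 151  68  75  78]
```

```bash
cat >> h.py <<'E'
s=np.load("stand.npy");c,sn=np.cos(s[2]),np.sin(s[2])
def st():
    from bench import env
    o=env.get_obs();d=(o["tcp_pos"][:2]-[.5053,.0213]);f=o["wrist_force"]
    print("t",round(o["time_s"],2),"leg x",round(-60+1e3*(d@[c,sn]),2),"y",round(1e3*((o["tcp_pos"][:2]-s[:2])@[-sn,c]),1),"z",o["tcp_pos"][2].round(4),"Fx,Fy,Fz stand",round(f[:2]@[c,sn],1),round(f[:2]@[-sn,c],1),f[2].round(1),"op",o["opening"].round(4),"tq",o["wrist_torque"].round(2),"rot",o["tcp_rot"].round(4))
E
python3 -c "from h import *;st()"
python3 -m jog '{"delta_rot":[[0,0,0],[0,0,0],[0,0,0]],"translation":[[-4,0,0],[-4,0,0],[0,0,0]],"hand":[0.1,0.1,0.1]}'
python3 -c "from h import *;st()"
```

```text
time_s: 14.8
tcp_pos: [0.4765, 0.0153, 0.0208]
tcp_rot: [-0.007, 0.632, 0.775, 0.003]
wrist_force: [-1.3, 30.9, 11.4]
opening: 0.0172Traceback (most recent call last):
  File "<string>", line 1, in <module>
    from h import *;st()
                    ~~^^
  File "h.py", line 27, in st
    print("t",round(o["time_s"],2),"leg x",round(-60+1e3*(d@[c,sn]),2),"y",round(1e3*((o["tcp_pos"][:2]-s[:2])@[-sn,c]),1),"z",o["tcp_pos"][2].round(4),"Fx,Fy,Fz stand",round(f[:2]@[c,sn],1),round(f[:2]@[-sn,c],1),f[2].round(1),"op",o["opening"].round(4),"tq",o["wrist_torque"].round(2),"rot",o["tcp_rot"].round(4))
                                                                                                                                                                                                                                         ^^^^^^^^^^^^^^^^^^
AttributeError: 'float' object has no attribute 'round'
Traceback (most recent call last):
  File "h.py", line 27, in st
    print("t",round(o["time_s"],2),"leg x",round(-60+1e3*(d@[c,sn]),2),"y",round(1e3*((o["tcp_pos"][:2]-s[:2])@[-sn,c]),1),"z",o["tcp_pos"][2].round(4),"Fx,Fy,Fz stand",round(f[:2]@[c,sn],1),round(f[:2]@[-sn,c],1),f[2].round(1),"op",o["opening"].round(4),"tq",o["wrist_torque"].round(2),"rot",o["tcp_rot"].round(4))
                                                                                                                                                                                                                                         ^^^^^^^^^^^^^^^^^^
AttributeError: 'float' object has no attribute 'round'
```

```bash
sed -i 's/o\["opening"\].round(4)/round(o["opening"],4)/' h.py
python3 -c "from h import *;st()"
python3 -m jog '{"delta_rot":[[0,0,0],[0,0,0]],"translation":[[0,0,0],[0,0,0]],"hand":[0.195,0.195]}'
python3 -c "from h import *;st()"
python3 -m jog '{"delta_rot":[[0,0,0],[0,0,0]],"translation":[[0,0,0],[0,0,0]],"hand":[0.205,0.205]}'
python3 -c "from h import *;st()"
```

```text
t 14.8 leg x -89.41 y 181.2 z 0.0208 Fx,Fy,Fz stand 5.0 30.5 11.4 op 0.0172 tq [ 4.32 -0.02  0.02] rot [-0.0072  0.6323  0.7747  0.0032]
time_s: 15.0
tcp_pos: [0.4765, 0.0153, 0.0208]
tcp_rot: [-0.007, 0.632, 0.775, 0.003]
wrist_force: [-1.6, 29.2, 10.5]
opening: 0.0168
t 15.0 leg x -89.39 y 181.1 z 0.0208 Fx,Fy,Fz stand 4.4 29.0 10.5 op 0.0168 tq [ 4.22  0.07 -0.03] rot [-0.0068  0.632   0.7749  0.0029]
time_s: 15.2
tcp_pos: [0.4765, 0.0152, 0.0207]
tcp_rot: [-0.007, 0.632, 0.775, 0.003]
wrist_force: [0.1, 30.2, 10.2]
opening: 0.0175
t 15.2 leg x -89.4 y 181.1 z 0.0207 Fx,Fy,Fz stand 6.3 29.5 10.2 op 0.0175 tq [ 4.3  -0.02 -0.03] rot [-0.0067  0.6319  0.775   0.0028]
```

```bash
python3 -m jog '{"delta_rot":[[0,0,0],[0,0,0]],"translation":[[0,0,0],[0,0,0]],"hand":[0.215,0.215]}'
python3 -c "from h import *;st()"
```

```text
time_s: 15.4
tcp_pos: [0.4791, 0.0085, 0.0208]
tcp_rot: [-0.001, 0.63, 0.776, -0.0]
wrist_force: [4.0, 4.2, -0.4]
opening: 0.0184
t 15.4 leg x -88.27 y 174.0 z 0.0208 Fx,Fy,Fz stand 4.8 3.3 -0.4 op 0.0184 tq [ 0.57 -0.54 -0.03] rot [-6.000e-04  6.304e-01  7.762e-01 -5.000e-04]
```

```bash
python3 -m jog '{"delta_rot":[[0,0,0],[0,0,0],[0,0,0],[0,0,0],[0,0,0]],"translation":[[-8,0,0],[-10,0,0],[-10,0,0],[-8,0,0],[0,0,0]],"hand":[0.215,0.215,0.215,0.215,0.215]}'
python3 -c "from h import *;st()"
```

```text
time_s: 15.9
tcp_pos: [0.4871, -0.0293, 0.0208]
tcp_rot: [0.0, 0.631, 0.776, -0.001]
wrist_force: [4.5, -0.9, -2.4]
opening: 0.0186
t 15.9 leg x -88.15 y 135.4 z 0.0208 Fx,Fy,Fz stand 4.3 -1.8 -2.4 op 0.0186 tq [-0.19 -0.71 -0.09] rot [ 4.000e-04  6.313e-01  7.755e-01 -9.000e-04]
```

```bash
python3 -m jog '{"delta_rot":[[0,0,0],[0,0,0],[0,0,0],[0,0,0],[0,0,0]],"translation":[[-8,0,0],[-8,0,0],[-8,0,0],[-8,0,0],[0,0,0]],"hand":[0.215,0.215,0.215,0.215,0.215]}'
python3 -c "from h import *;st()"
python3 -m jog '{"delta_rot":[[0,0,0],[0,0,0],[0,0,0],[0,0,0],[0,0,0]],"translation":[[-6,0,0],[-6,0,0],[-6,0,0],[-6,0,0],[0,0,0]],"hand":[0.215,0.215,0.215,0.215,0.215]}'
python3 -c "from h import *;st()"
```

```text
time_s: 16.4
tcp_pos: [0.4933, -0.0594, 0.0207]
tcp_rot: [-0.0, 0.631, 0.776, -0.001]
wrist_force: [5.2, 2.1, -0.6]
opening: 0.0186
t 16.4 leg x -88.29 y 104.6 z 0.0207 Fx,Fy,Fz stand 5.6 1.0 -0.6 op 0.0186 tq [ 0.23 -0.65 -0.02] rot [-4.000e-04  6.313e-01  7.756e-01 -5.000e-04]
time_s: 16.9
tcp_pos: [0.4977, -0.0823, 0.0205]
tcp_rot: [-0.001, 0.631, 0.776, -0.0]
wrist_force: [4.5, 2.2, -1.3]
opening: 0.0184
t 16.9 leg x -88.68 y 81.3 z 0.0205 Fx,Fy,Fz stand 4.8 1.3 -1.3 op 0.0184 tq [ 0.37 -0.6  -0.07] rot [-1.000e-03  6.312e-01  7.756e-01 -5.000e-04]
```

```bash
python3 -m jog '{"delta_rot":[[0,0,0],[0,0,0],[0,0,0],[0,0,0],[0,0,0]],"translation":[[-6,0.4,0],[-5,0.3,0],[-4,0,0],[-4,0,0],[0,0,0]],"hand":[0.215,0.215,0.215,0.215,0.215]}'
python3 - <<'E'
from h import *
from bench import env
st()
im=env.grab_frame("scene")["image"][:,:,::-1]
cv2.imwrite("pics/s8.png",cv2.resize(im[130:280,220:420],None,fx=4,fy=4,interpolation=cv2.INTER_CUBIC))
E
```

```text
time_s: 17.4
tcp_pos: [0.5016, -0.1002, 0.0202]
tcp_rot: [-0.002, 0.631, 0.776, -0.001]
wrist_force: [3.1, 2.5, -0.2]
opening: 0.0188
t 17.4 leg x -88.52 y 62.9 z 0.0202 Fx,Fy,Fz stand 3.6 1.8 -0.2 op 0.0188 tq [ 0.51 -0.55 -0.01] rot [-1.700e-03  6.311e-01  7.757e-01 -6.000e-04]
```

View pics/s8.png

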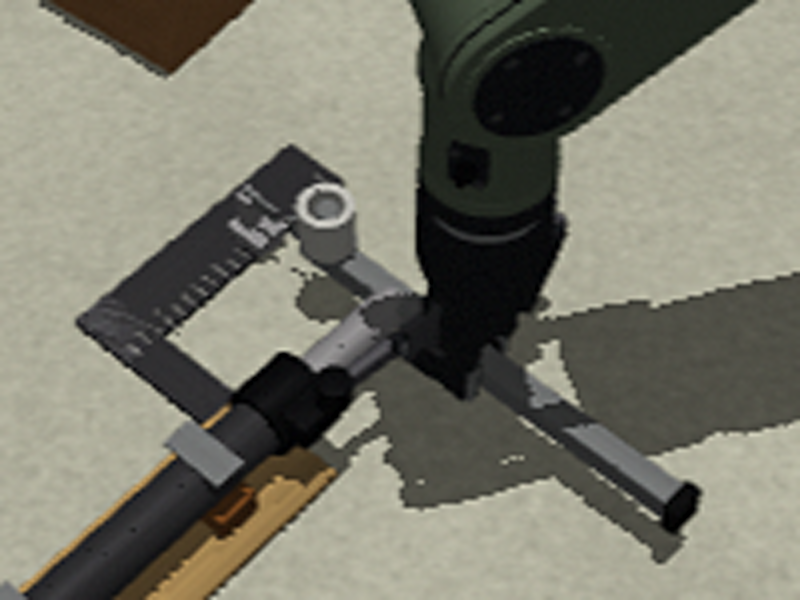

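The lever is swinging in ahead of the hand (hand at about (460,350)). The sleeve and foot are undisturbed.

```bash
python3 -m jog '{"delta_rot":[[0,0,0],[0,0,0],[0,0,0],[0,0,0]],"translation":[[-4,0.2,0],[-3,0.2,0],[-3,0,0],[0,0,0]],"hand":[0.215,0.215,0.215,0.215]}'
python3 -c "from h import *;st()"
python3 -m jog '{"delta_rot":[[0,0,0],[0,0,0],[0,0,0]],"translation":[[-2,0,0],[-2,0,0],[0,0,0]],"hand":[0.215,0.215,0.215]}'
python3 -c "from h import *;st()"
```

```text
time_s: 17.85
tcp_pos: [0.504, -0.1099, 0.0203]
tcp_rot: [-0.002, 0.631, 0.776, -0.001]
wrist_force: [3.1, 2.6, -0.6]
opening: 0.0184
t 17.85 leg x -88.17 y 53.0 z 0.0203 Fx,Fy,Fz stand 3.6 1.9 -0.6 op 0.0184 tq [ 0.53 -0.42  0.03] rot [-1.800e-03  6.310e-01  7.758e-01 -7.000e-04]
time_s: 18.15
tcp_pos: [0.5047, -0.1131, 0.0204]
tcp_rot: [-0.002, 0.631, 0.776, -0.0]
wrist_force: [2.5, 5.4, 2.5]
opening: 0.0184
t 18.15 leg x -88.13 y 49.8 z 0.0204 Fx,Fy,Fz stand 3.5 4.8 2.5 op 0.0184 tq [ 0.76 -0.46 -0.04] rot [-2.200e-03  6.310e-01  7.757e-01 -3.000e-04]
```

```bash
python3 -m jog '{"delta_rot":[[0,0,0],[0,0,0],[0,0,0]],"translation":[[-2,0,0],[-1.5,0,0],[0,0,0]],"hand":[0.215,0.215,0.215]}'
python3 -c "from h import *;st()"
```

```text
time_s: 18.45
tcp_pos: [0.5046, -0.1132, 0.0205]
tcp_rot: [-0.005, 0.631, 0.776, 0.001]
wrist_force: [1.1, 16.7, 6.3]
opening: 0.0185
t 18.45 leg x -88.18 y 49.6 z 0.0205 Fx,Fy,Fz stand 4.5 16.1 6.3 op 0.0185 tq [ 1.85 -0.34 -0.06] rot [-0.0046  0.6312  0.7756  0.0012]
```

The push hit a hard stop at y≈49.6 with 16 N, so the lever is shut. I'll firm up the grip and check the mark.

```bash
python3 -m jog '{"delta_rot":[[0,0,0],[0,0,0],[0,0,0],[0,0,0]],"translation":[[0,0,0],[0,0,0],[0,0,0],[0,0,0]],"hand":[0.1,0.1,0.1,0.1]}'
python3 - <<'E'
from h import *
from bench import env
st()
for n,(x0,y0,w,h),k in(("scene",(220,140,160,120),5),("top",(370,235,45,40),16)):
    f=env.grab_frame(n)["image"][:,:,::-1];cv2.imwrite(f"pics/{n}9.png",f)
    im=cv2.resize(f[y0:y0+h,x0:x0+w],None,fx=k,fy=k,interpolation=cv2.INTER_NEAREST)
    cv2.imwrite(f"pics/{n}9p.png",(255*(im/255.)**.7).astype(np.uint8))
    f=cv2.cvtColor(f,cv2.COLOR_BGR2GRAY)
    if n=="top":
        print(*range(384,396))
        for r in range(256,267):print(r,f[r,384:396])
    else:
        print(*range(285,298))
        for r in list(range(179,190))+[0]+list(range(192,202)):print(r,f[r,285:298])
E
```

```text
time_s: 18.85
tcp_pos: [0.505, -0.1132, 0.0206]
tcp_rot: [-0.004, 0.631, 0.776, 0.001]
wrist_force: [2.5, 18.0, 6.4]
opening: 0.0173
t 18.85 leg x -87.85 y 49.6 z 0.0206 Fx,Fy,Fz stand 6.1 17.1 6.4 op 0.0173 tq [ 2.05 -0.36 -0.05] rot [-0.0043  0.6312  0.7756  0.0013]
285 286 287 288 289 290 291 292 293 294 295 296 297
179 [ 84  42  43  45  46  45  46  43  52 131 198 180 120]
180 [ 93  90  56  42  43  46  46  42  76 154 191 153  68]
181 [ 45  88 116  69  43  44  44  53 107 169 188 147  71]
182 [ 42  37  62 100  80  45  44  40  86 166 196 164  68]
183 [ 51  46  40  40  42  44  42  40  44 121 196 176 111]
184 [ 95 129  55  38  38  58  93 121 116  96 166 196 186]
185 [118 149 132  81  89 105  42  38  61  86 101 168 198]
186 [151 147 146 146 149 161 148  42  48  64  74  85 115]
187 [ 49  91 149 146 132  80  37  23  46  65  77  76  74]
188 [123  51  97 137  72  47  77  95  44  63  77  79  78]
189 [146 125  52  51  51  77 142 162  92  58  78  78  80]
0 [32 35 41 44 43 45 41 39 36 38 38 39 40]
192 [ 53  52  59  72 123 182 178 176 164 114  59  78  79]
193 [ 57  66  77 124 185 175 174 172 175
[... 423 characters left out ...]

201 [170 172 172 177 177 176 176 174 172 177 153  72  76]
384 385 386 387 388 389 390 391 392 393 394 395
256 [152 153 154 154 152 156 154 148 134 133 136 133]
257 [153 152 155 155 153 155 154 145 128 138 156 154]
258 [159 155 152 153 155 156 154 145 126 132 147 154]
259 [161 160 153 149 152 152 153 144 131 123 136 146]
260 [158 160 153 146 142 145 149 138 124 111 122 134]
261 [150 157 150 138 136 135 142 141 128 116 132 143]
262 [148 157 150 142 139 143 145 150 139 124 138 153]
263 [152 155 149 149 147 148 150 152 145 122 132 148]
264 [155 150 146 147 151 148 153 151 147 126 120 129]
265 [158 147 147 149 148 149 150 151 150 138 127 114]
266 [152 148 151 149 151 151 151 154 152 151 144 124]
```

View pics/scene9p.png

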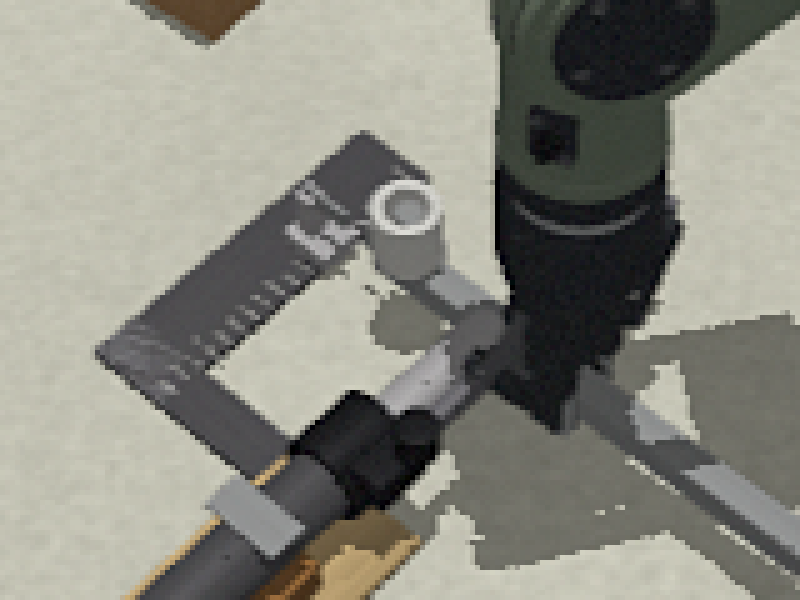

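View pics/top9.png

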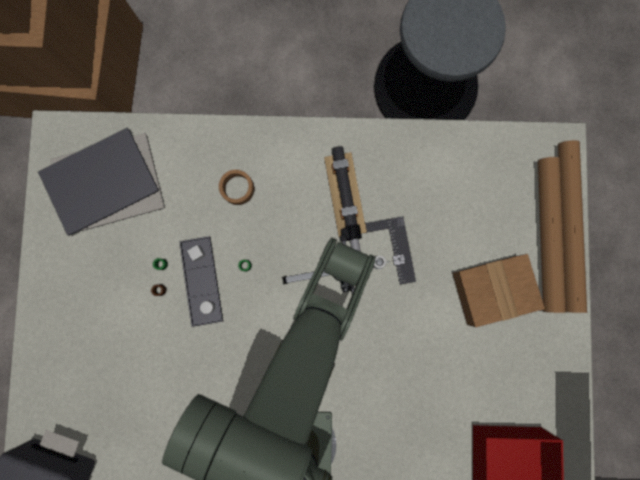

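```bash
python3 -m jog '{"delta_rot":[[0,0,0],[0,0,0],[0,0,0]],"translation":[[0,0.6,0],[0,0,0],[0,0,0]],"hand":[0.1,0.1,0.1]}'
python3 - <<'E'
from h import *
from bench import env
st()
T=lambda x,y,z:[s[0]+(c*x-sn*y)/1e3,s[1]+(sn*x+c*y)/1e3,z/1e3]
for n,(x0,y0,w,h),k in(("scene",(285,185,60,60),10),("top",(320,225,60,60),10)):
    f=env.grab_frame(n)["image"][:,:,::-1];cv2.imwrite(f"pics/{n}10.png",f)
    im=cv2.resize(f[y0:y0+h,x0:x0+w],None,fx=k,fy=k,interpolation=cv2.INTER_NEAREST)
    im=(255*(im/255.)**.6).astype(np.uint8)
    def L(a,b,col):
        q=(proj(n,[T(*a),T(*b)])-[x0,y0]+.5)*k;cv2.line(im,tuple(q[0].astype(int)),tuple(q[1].astype(int)),col,1)
    for y in(27,37):
        L((0,y,83),(-185,y,83),(0,0,255))
    L((0,37,69),(-185,37,69),(0,255,0))
    a=.05;L((5*np.sin(a),32+5*np.cos(a),83),(-185*np.cos(a)+5*np.sin(a),37+185*np.sin(a),83),(255,255,0))
    cv2.imwrite(f"pics/{n}10p.png",im)
    f=cv2.cvtColor(f,cv2.COLOR_BGR2GRAY)
    if n=="top":
        print(*range(384,396))
        for r in range(257,266):print(r,f[r,384:396])
    else:
        for r in list(range(182,186))+[0]+list(range(196,201)):print(r,f[r,288:298])
E
```

```text
time_s: 19.25
tcp_pos: [0.5049, -0.1132, 0.0206]
tcp_rot: [-0.005, 0.631, 0.776, 0.001]
wrist_force: [-0.9, 16.3, 7.9]
opening: 0.0173
t 19.25 leg x -87.89 y 49.6 z 0.0206 Fx,Fy,Fz stand 2.5 16.1 7.9 op 0.0173 tq [ 2.   -0.26 -0.1 ] rot [-0.0047  0.6312  0.7756  0.0009]
182 [100  81  45  43  39  87 166 196 165  69]
183 [ 39  44  42  44  41  44 121 196 177 112]
184 [ 39  42  58  92 121 114  98 165 196 177]
185 [ 82  87 107  42  36  59  86 102 167 200]
0 [41 43 43 42 40 37 37 38 38 39]
196 [180 178 174 172 169 170 176 176 177 171]
197 [179 178 172 170 142  60 115 182 178 179]
198 [173 172 170 172 178 150  61 114 182 152]
199 [175 174 171 172 172 175 179 149 117 159]
200 [176 175 175 174 169 168 175 151  69  74]
384 385 386 387 388 389 390 391 392 393 394 395
257 [153 152 155 154 155 156 151 143 130 141 153 153]
258 [158 157 153 153 153 156 155 148 127 132 148 154]
259 [160 158 155 153 151 150 154 148 130 123 134 146]
260 [156 159 154 146 143 145 147 137 124 115 122 136]
261 [150 156 149 139 135 137 142 140 127 116 129 144]
262 [152 154 150 141 139 142 146 148 138 124 137 155]
263 [155 153 147 147 147 148 151 152 144 123 131 149]
264 [157 148 147 150 149 149 152 153 147 125 121 129]
265 [154 149 149 150 149 151 149 153 151 138 129 115]
```

View pics/scene10p.png

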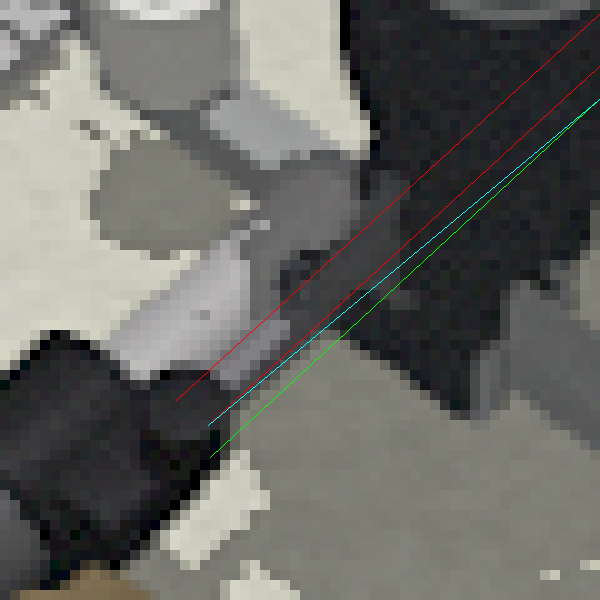

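View pics/top10p.png

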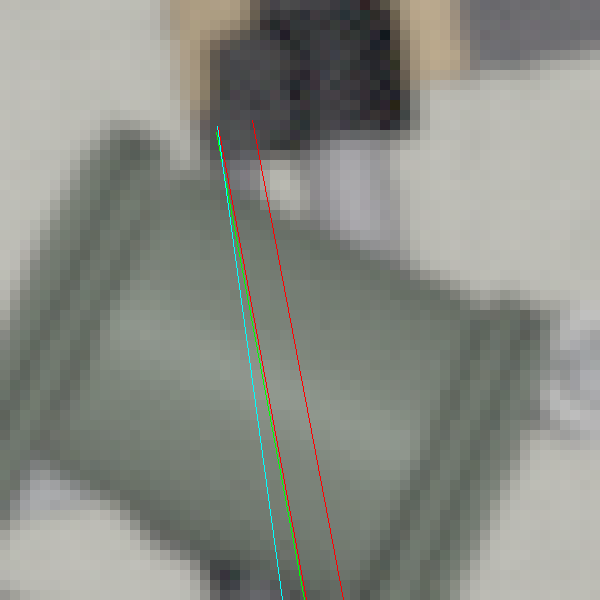

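```bash
python3 -m jog '{"delta_rot":[[0,0,0],[0,0,0],[0,0,0]],"translation":[[0,0.6,0],[0,0,0],[0,0,0]],"hand":[0.1,0.1,0.1]}'
python3 -c "from h import *;st()"
```

```text
time_s: 19.65
tcp_pos: [0.5054, -0.1131, 0.0206]
tcp_rot: [-0.005, 0.631, 0.776, 0.001]
wrist_force: [-1.2, 16.1, 8.5]
opening: 0.0175
t 19.65 leg x -87.4 y 49.6 z 0.0206 Fx,Fy,Fz stand 2.1 16.0 8.5 op 0.0175 tq [ 1.97 -0.17 -0.14] rot [-0.0048  0.6312  0.7756  0.0008]
```

```bash
python3 -m jog '{"delta_rot":[[0,0,0],[0,0,0],[0,0,0],[0,0,0],[0,0,0]],"translation":[[0,0,0],[0,0,0],[0,0,0],[0,0,0],[0,0,0]],"hand":[0.1,0.1,0.1,0.1,0.1]}'
python3 - <<'E'
from h import *
from bench import env
st()
f=env.grab_frame("scene")["image"][:,:,::-1]
cv2.imwrite("pics/s11.png",cv2.resize(f[150:230,240:340],None,fx=8,fy=7.5,interpolation=cv2.INTER_NEAREST))
f=cv2.cvtColor(env.grab_frame("top")["image"],cv2.COLOR_RGB2GRAY)
for r in range(257,266):print(r,f[r,384:396])
E
```

```text
time_s: 20.15
tcp_pos: [0.5054, -0.1131, 0.0206]
tcp_rot: [-0.005, 0.631, 0.776, 0.001]
wrist_force: [-0.6, 15.9, 9.7]
opening: 0.0171
t 20.15 leg x -87.4 y 49.6 z 0.0206 Fx,Fy,Fz stand 2.7 15.7 9.7 op 0.0171 tq [ 1.94 -0.2  -0.09] rot [-0.0048  0.6311  0.7757  0.0008]
257 [157 155 153 155 155 156 155 143 130 139 153 154]
258 [165 157 153 154 154 155 155 149 128 133 148 154]
259 [162 159 153 148 149 152 154 147 130 124 134 146]
260 [158 158 151 144 140 146 150 140 124 115 123 137]
261 [154 157 145 135 131 142 150 140 128 115 131 144]
262 [152 157 148 140 138 145 151 150 141 123 136 153]
263 [158 158 150 151 148 149 149 152 143 125 131 150]
264 [159 152 149 150 147 148 153 150 144 126 120 127]
265 [154 148 150 149 151 148 150 153 149 140 130 113]
```

View pics/s11.png

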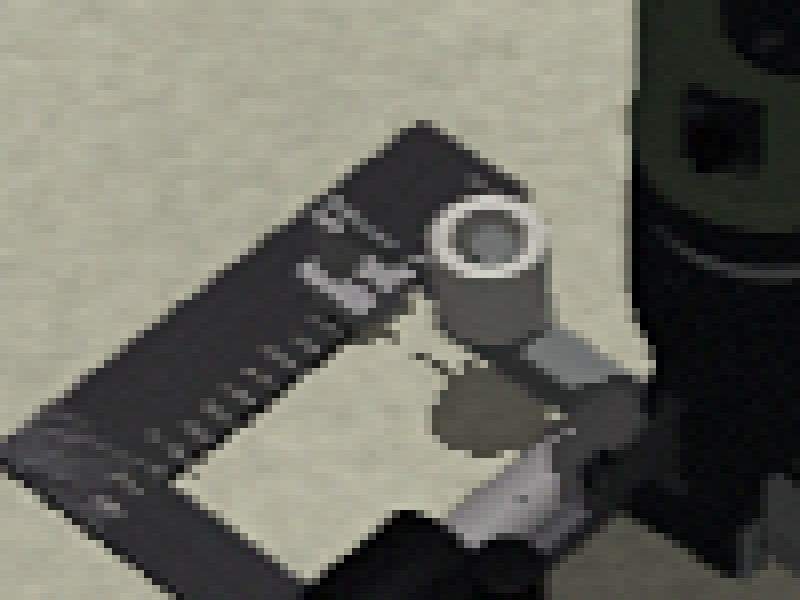

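The pointer at (415,262) lies on the extension of the blade from (335,205) to (395,245). Their shadows at (390,335) and (420,355) line up too, and the sleeve is still seated. I'll hand in.

```bash
python3 -c "
from bench import env
print(env.finish_job())"
```

```text
the job is handed in; nothing more can be done
None
```

I did the job in the order asked and handed it in at about 20 s, with the hand still gripping the foot at the mark and the lever shut.

**What I did**
- **Sleeve:** I took it from the middle tray compartment and pushed it down over the stud until it stopped with about 10 N. The pictures afterwards show it level on its seat with the stud in the hole.
- **Leg:** I drew it out about 27.4 mm by the foot.
- **Lever:** I slid the hand along the long arm, pushing the lever ahead of the fingers, until it hit a hard stop at about 16 N. The scene picture shows it within the closed outline.

**Last checks**
- **Leg position:** it was steady at stand x ≈ -87.4 mm over the last half second.
- **Mark:** my estimates of where it lies disagreed a little. The top view gave about -87.4, the shadows about -86.5 to -87, and one scene-view estimate about -88. The scene view's blade-to-pointer line would put it at about -86 if both top edges are equally high. I expect pointer and blade to agree within about 1 mm.
- **Other parts:** I moved nothing else. The last full view, a few steps before the end, showed the plug, block, tape, carton and look-alikes in place.

**What did not go to plan:** the bar would not slide under the full grip (about 30 N of drag). I loosened the fingers by about 1 mm for the slide, with a finger still holding the leg against the spring, and gripped fully again at the end. While sticking, the hand tilted slightly and pulled the leg up to about 1.5 mm past the mark. I brought it back at the end.

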